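# Load the roller mixer and start its timer

## Task

Get the paint jars mixing: take every jar in the gravity magazine from its outlet, one by one, and lay each in an empty groove of its own on the roller mixer, centred on the rollers (some grooves may hold a jar already). Then lay the retaining bar over them, flat in the saddles between the end stops of the mixer's two end plates, with its grip upward, and last of all turn the inner knob of the control box clockwise until its pointer stands at the long mark, without moving the outer knob round it.

Things in the scene. Friction and masses are not known exactly. Their poses are not given: they have to be found in the camera images.
- jar1: white screw-top paint jar, a plain cylinder 42 mm across and 60 mm long over its flat ends, about 0.09 kg, smooth; origin at its middle, local y along its axis (cap end +y; either way round will do). All jars look alike; at the start it lies in the magazine.
- jar2: white screw-top paint jar, a plain cylinder 42 mm across and 60 mm long over its flat ends, about 0.09 kg, smooth; origin at its middle, local y along its axis (cap end +y; either way round will do). All jars look alike; at the start it lies in the magazine.
- jar3: white screw-top paint jar, a plain cylinder 42 mm across and 60 mm long over its flat ends, about 0.09 kg, smooth; origin at its middle, local y along its axis (cap end +y; either way round will do). All jars look alike; at the start it lies in the magazine.
- jar4: white screw-top paint jar, a plain cylinder 42 mm across and 60 mm long over its flat ends, about 0.09 kg, smooth; origin at its middle, local y along its axis (cap end +y; either way round will do). All jars look alike; if present, at the start it lies at the top of the magazine.
- jar5: white screw-top paint jar, a plain cylinder 42 mm across and 60 mm long over its flat ends, about 0.09 kg, smooth; origin at its middle, local y along its axis (cap end +y; either way round will do). All jars look alike; if present, at the start it lies in groove 2 of the mixer.
- jar6: white screw-top paint jar, a plain cylinder 42 mm across and 60 mm long over its flat ends, about 0.09 kg, smooth; origin at its middle, local y along its axis (cap end +y; either way round will do). All jars look alike; if present, at the start it lies in groove 4 of the mixer.
- magazine: grey gravity magazine, fixed on the plywood riser shelf (top at z = 232 mm) that carries all things of this task; origin on the shelf below the outlet jar, local -x is the outlet side, z up. Capped column 143 mm high, 76 mm wide, from local x 61 to 116 mm; a 15-degree ramp leads from it to the outlet, its side plates 72 mm high from local x 30 mm. Lift the outlet jar straight up and the next rolls down within about a second.
- outlet (a point): middle of a jar waiting at the outlet, 41 mm above the shelf; the jar lies along the magazine's y. Tray and stop lip (40 mm high, local x -26 to -21 mm) are only 40 mm wide, so both flat ends of the 60 mm jar stand free and can be gripped from above. When empty, no jar is left.
- mixer: white roller mixer, fixed; origin on the shelf below its middle, z up; base 90 mm (local x) by 312 mm (local y). Six black rollers 28 mm across, 44 mm long, lie along local x with axes 28 mm up, 46 mm apart; they form five grooves in a row along local y. They do not turn during the task. Bearing rails beside the rollers, at local x +-42 mm, are 30 mm high.
- groove1 (a point): middle of a jar lying in groove 1 of the mixer: local x 0, y -92 mm, 54 mm above the shelf. The jar lies along the mixer's x, its ends 8 mm beyond the rollers. One jar to a groove, any grooves
- groove2 (a point): middle of a jar lying in groove 2 of the mixer: local x 0, y -46 mm, 54 mm above the shelf. The jar lies along the mixer's x, its ends 8 mm beyond the rollers. One jar to a groove, any grooves
- groove3 (a point): middle of a jar lying in groove 3 of the mixer: local x 0, y 0 mm, 54 mm above the shelf. The jar lies along the mixer's x, its ends 8 mm beyond the rollers. One jar to a groove, any grooves
- groove4 (a point): middle of a jar lying in groove 4 of the mixer: local x 0, y 46 mm, 54 mm above the shelf. The jar lies along the mixer's x, its ends 8 mm beyond the rollers. One jar to a groove, any grooves
- groove5 (a point): middle of a jar lying in groove 5 of the mixer: local x 0, y 92 mm, 54 mm above the shelf. The jar lies along the mixer's x, its ends 8 mm beyond the rollers. One jar to a groove, any grooves
- saddle_mid (a point): where the bar's origin belongs: midway between the two saddles, 83 mm above the shelf, bar along the mixer's y, either way round. The end plates (local y +-133 to +-156 mm) have saddles 48 mm wide between horns 13 mm high (top 96 mm), closed outside by end stops as high, 302 mm apart, for the 288 mm bar. Jars in the grooves reach up to 75 mm.
- bar: retaining bar, loose, about 0.2 kg: flat aluminium strip 288 mm long (local y), 40 mm wide (local x), 8 mm thick; in its middle an upright black grip 16 mm wide (local x), 60 mm long (local y), from 8 to 45 mm above the underside. Origin: middle of the underside, z up. At the start it lies grip upward on the shelf in front of the mixer.
- control: grey control box, fixed, 104 x 104 x 40 mm; origin on the shelf top below its middle, z up, the knobs' common axis is the vertical through it. Ring of short white marks on its top, and one long wide mark.
- inner_grip (a point): point on the common axis of the knobs, 82 mm above the shelf, where the inner knob is to be gripped. The inner knob is an upright grey bar 12 mm thick, 40 mm long and 36 mm high (58 to 94 mm above the shelf); the outer knob is a round black knob 62 mm across just below it, its top 56 mm above the shelf.
- inner_pointer (a point): the top of the inner knob's pointer end (white line), 20 mm from the axis along the bar, 94 mm above the shelf
- outer_pointer (a point): white line on the rim of the outer knob, 30 mm from the axis, 56 mm above the shelf; must stay where it is
- long_mark (a point): the long white mark on the top of the control box, 42 mm from the axis, 40 mm above the shelf
- inner_knob (a joint): angle of the inner knob in rad, growing clockwise seen from above, 0 to 3.0. At 0 its pointer points along the control box's local +y; at the long mark it reads 2.1. Stays where it is left; friction 0.03 N m. At the start it reads 0.2 to 0.8.
- outer_knob (a joint): angle of the outer knob, same sense and range; turns as easily, not linked to the inner knob

How it is judged:
By the outcome, as a careful person would: the job done as asked, in the order asked, and still so for the second after the job is handed in, with the robot touching nothing.
Of jar4, jar5, jar6 only 1 to 2 are there at a start; the rules pass over those that are not, and their reading is None.
At some moment in a run one of bar may be knocked a few centimetres aside while the robot is not near it.
It also fails if it takes over 192 s, if anything falls off the work surface, if the arm or the gripper's body presses on something with over 40 N, if the wrist force passes 120 N, or if a joint passes its speed limit or range.

## Robot

A 6-joint arm with a two-finger parallel gripper is mounted at the origin on the work surface; the furniture and walls round the work are solid. World frame = base frame: x ahead of the robot, y to its left, z up, the work surface at z = 0. Lengths are in m, angles in rad, forces in N, time in s.
With the tool pointing down it reaches from about 0.325 to 0.775 m from the base axis. Payload 5.5 kg.
Tool frame: the origin (TCP) lies midway between the tips of the shut fingers; the grasp point (between the pads) lies 19 mm behind it; z points along the fingers, y is the line along which they close (so a half turn about z gives the same grasp; the last joint's range is limited). The gripper opens to 85 mm and grips with 20 to 120 N. Pads are 22 mm wide; open, the fingers measure 114 mm over their backs; the gripper's body (76 mm by 85 mm) begins 54 mm behind the grasp point. The pads swing forward as they close: fully open they stand 13 mm farther back than shut.
Start: joints at [1.217, 0.091, 1.231, -0, 1.82, -0.057], TCP at [0.175, 0.574, 0.231] pointing down, gripper open.
Joint ranges: [-2.87, 2.87], [-0.86, 2.18], [0.17, 2.46], [-1.51, 4.65], [0.06, 2.69], [-2.65, 2.65]. Speed limits (rad/s): [2.57, 2.57, 3.01, 3.14, 3.14, 3.14].

## Interface

Orientations are given as a unit quaternion [x, y, z, w].
In Python, from bench import bot, camera, calibration gives the robot as it stands.
- The arm moves only by the tool carry_out, never from a script. Its argument "increments" is a list of rows, each an object of numbers: "claw": the gripper command: -1 is fully open, 1 is shut, values between are in proportion; "tx", "ty", "tz": the shift along the tool's x, y, z in cm; "wx", "wy", "wz": the turn, a rotation vector about the tool's x, y, z in degrees. In form: [{"claw": .., "tx": .., "ty": .., "tz": .., "wx": .., "wy": .., "wz": ..}, ...]. A call has 1 to 20 rows; each row is the pose to reach, as a shift and turn from the pose commanded when the call began, along the tool's axes at that moment; what a row does not reach only later rows make up. A row lasts 1/10 s, in which the tool goes at most 50 mm and 8.59 degrees, less where a joint would pass 70% of its speed; a pose out of reach is approached as far as the arm can. A call with a gripper value outside its range is refused whole. The fingers move at their own pace and stop on an object; "grip_force" is the grip in N (left out, the last holds). Time passes only in rows, so rows that repeat a pose let the fingers close. It gives the time, the measured TCP pose, the force, the opening and the grip force at its end, in the units of the state.
- bot.get_state(): the state, without advancing time (a new reading comes with each control period).
- camera(name): name is "scene" or "side" or "wrist"; returns (picture, depth): 480x640x3 uint8, red, green, blue; 480x640 float32, m along the optical axis (not along the pixel's ray), 0 where there is no reading.
- calibration(name): a dict with "K" (3x3 intrinsics, pixels), "xyz" and "orientation" of the camera in the world. Camera axes: x right, y down, z forward; pixel columns grow to the right and rows downward; lengths in m; the calibration is good to about 2 mm. A picture is of the moment at which its call begins: read the wrist's pose just before it. calibration takes no time and is no camera call; for the wrist camera it gives the pose at the moment of the call.
- bot.job_done(): hands the job in; it is judged then, once.
The state is a dict: "time": time; "joints": joint angles; "dq": joint speeds; "effort": joint torques, N m; "tool_pos": TCP position; "tool_rot": TCP orientation; "ft_force": force on the tool from outside, world axes, zero at the start; "moment": the same for the moment, N m; "width": finger opening in m; "gripper_force": force on a finger pad.
Only numpy, scipy, OpenCV 4.12 (cv2) and the standard library are available. Lean on these libraries where they do the work, as an engineer would, in place of code of your own. Each camera call takes 0.05 s, during which the arm holds its last target. There are 200 camera calls.

## Working session

There is one attempt and no reset: what is moved stays moved. The work goes in short steps, Python scripts to look and compute and a tool call to move; the robot and the scene stay as the last step left them, time stands still between calls to the robot, and variables do not carry over. Pictures are saved under pics/ and viewed, at most 14 in all, crops included, and the job is handed in when it is done.

Besides the shell and the picture viewer there is one more tool, called after "Call:" by a JSON object that holds its "name" and its "arguments". carry_out: Moves the arm, as the interface text tells. Its arguments: {"type":"object","properties":{"increments":{"type":"array"},"grip_force":{"type":"number"}},"required":["increments"]}

```bash
ls; mkdir -p pics
python3 - <<'E'
from bench import bot,camera,calibration
import cv2
print(bot.get_state())
for n in ["scene","side"]:
    p,d=camera(n); cv2.imwrite(f"pics/{n}0.png",p[:,:,::-1]); c=calibration(n); print(n,c)
    import numpy as np
    np.savez(f"{n}0.npz",p=p,d=d)
E
```

```text
pics
{'time': 0.0, 'joints': array([ 1.21728960e+00,  9.18521272e-02,  1.23190064e+00, -4.30511414e-07,
        1.81980440e+00, -5.66972526e-02]), 'dq': array([ 0.00070577,  0.00114808,  0.00040018,  0.00073387, -0.00128129,
        0.00013845]), 'effort': array([ 2.05615506e-04, -4.58732986e+01, -4.18022025e+01, -8.18049057e-05,
        1.15493484e-02,  7.08637714e-06]), 'tool_pos': array([0.17538237, 0.57349281, 0.23014657]), 'tool_rot': array([ 1.47860576e-01,  9.89007728e-01, -9.61712217e-04, -1.99849183e-04]), 'ft_force': array([-0.21059624,  0.54907558,  0.41685668]), 'moment': array([ 0.00993654, -0.03476991,  0.04584635]), 'gripper_force': 0.0, 'width': 0.08525834599110163}
scene {'K': array([[435.88384713,   0.        , 320.4203758 ],
       [  0.        , 435.88384713, 246.34198156],
       [  0.        ,   0.        ,   1.        ]]), 'xyz': array([ 0.00964691, -0.33397676,  0.88858823]), 'orientation': array([ 0.80205845, -0.4381647 ,  0.20494611, -0.35030135])}
side {'K': array([[463.2671208 ,   0.        , 329.58272783],
       [  0.        , 463.2671208 , 237.03336439],
       [  0.        ,   0.        ,   1.        ]]), 'xyz': array([0.33066076, 0.60793417, 0.86785887]), 'orientation': array([-0.13596102,  0.8951562 , -0.41812858,  0.07333806])}
```

View pics/scene0.png

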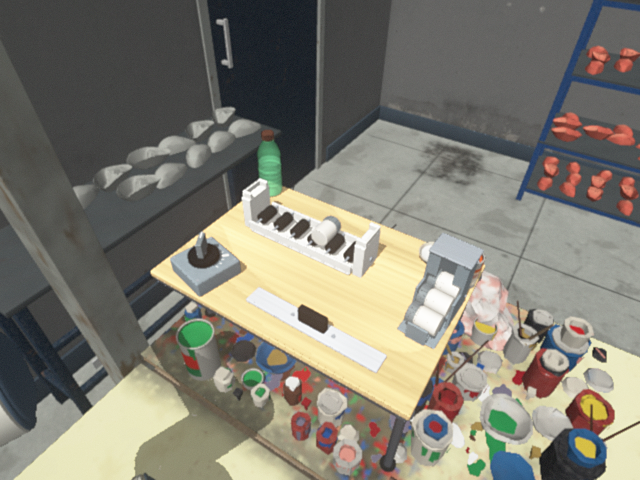

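View pics/side0.png

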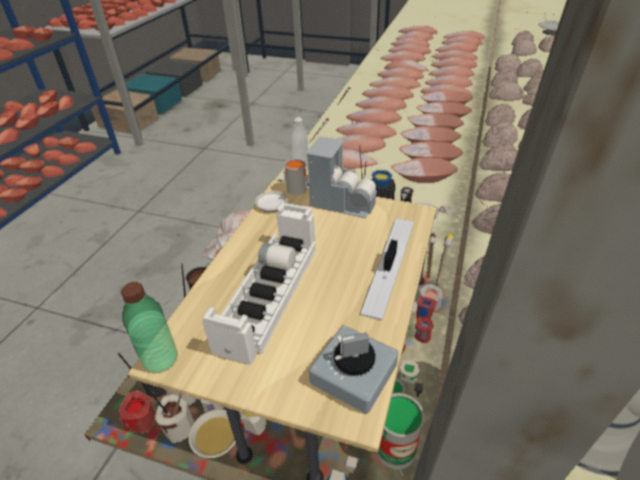

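```bash
cat > h.py <<'E'
import numpy as np,cv2
from scipy.spatial.transform import Rotation as R
def cloud(d,c):
    v,u=np.nonzero(d>0); z=d[v,u]; K=c["K"]
    P=np.c_[(u-K[0,2])/K[0,0]*z,(v-K[1,2])/K[1,1]*z,z]
    return R.from_quat(c["orientation"]).apply(P)+c["xyz"],u,v
def ray(u,v,c,z):
    K=c["K"]; r=R.from_quat(c["orientation"]).apply([(u-K[0,2])/K[0,0],(v-K[1,2])/K[1,1],1])
    return c["xyz"]+r*(z-c["xyz"][2])/r[2]
def top(P,col,x0=.25,x1=.85,y0=-.45,y1=.45,s=1000):
    H=np.zeros((int((x1-x0)*s),int((y1-y0)*s)),np.float32); C=np.zeros(H.shape+(3,),np.uint8)
    m=(P[:,0]>x0)&(P[:,0]<x1)&(P[:,1]>y0)&(P[:,1]<y1)&(P[:,2]<.5); P=P[m];col=col[m]
    o=np.argsort(P[:,2]);P=P[o];col=col[o]
    i=((x1-P[:,0])*s).astype(int).clip(0,H.shape[0]-1); j=((y1-P[:,1])*s).astype(int).clip(0,H.shape[1]-1)
    H[i,j]=P[:,2]; C[i,j]=col
    return H,C
E
python3 - <<'E'
from h import *
from bench import calibration
Ps=[];cs=[]
for n in ["scene","side"]:
    f=np.load(n+"0.npz"); P,u,v=cloud(f["d"],calibration(n)); Ps.append(P); cs.append(f["p"][v,u])
    m=(P[:,0]>.2)&(P[:,0]<.9)&(abs(P[:,1])<.6)&(P[:,2]>.15)&(P[:,2]<.5)
    h,e=np.histogram(P[m,2],np.arange(.2,.4,.004)); print(n,[(round(b,3),k) for k,b in zip(h,e) if k>60])
    q=P[m&(abs(P[:,2]-.232)<.01)]; print(q.min(0),q.max(0))
P=np.vstack(Ps);c=np.vstack(cs)
H,C=top(P,c,x0=.2,x1=.9,y0=-.4,y1=.4)
C=cv2.dilate(C,np.ones((3,3)))
cv2.imwrite("pics/top.png",cv2.resize(C,(800,700))[50:650,:,::-1])
E
```

```text
scene [(np.float64(0.2), np.int64(95)), (np.float64(0.204), np.int64(262)), (np.float64(0.208), np.int64(363)), (np.float64(0.212), np.int64(336)), (np.float64(0.216), np.int64(263)), (np.float64(0.22), np.int64(409)), (np.float64(0.224), np.int64(455)), (np.float64(0.228), np.int64(12956)), (np.float64(0.232), np.int64(11526)), (np.float64(0.236), np.int64(2134)), (np.float64(0.24), np.int64(2145)), (np.float64(0.244), np.int64(594)), (np.float64(0.248), np.int64(584)), (np.float64(0.252), np.int64(590)), (np.float64(0.256), np.int64(713)), (np.float64(0.26), np.int64(972)), (np.float64(0.264), np.int64(626)), (np.float64(0.268), np.int64(1419)), (np.float64(0.272), np.int64(1085)), (np.float64(0.276), np.int64(508)), (np.float64(0.28), np.int64(446)), (np.float64(0.284), np.int64(715)), (np.float64(0.288), np.int64(721)), (np.float64(0.292), np.int64(673)), (np.float64(0.296), np.int64(540)), (np.float64(0.3), np.int64(761)), (np.float64(0.304), np.int64(691)), (np.float64(0.308), np.int64(394)), (np.float64(0.312), np.int64(582)), (np.float64(0.316), np.int64(312)), (np.float64(0.
[... 1697 characters left out ...]
32), np.int64(336)), (np.float64(0.324), np.int64(541)), (np.float64(0.328), np.int64(338)), (np.float64(0.332), np.int64(130)), (np.float64(0.336), np.int64(128)), (np.float64(0.34), np.int64(145)), (np.float64(0.344), np.int64(156)), (np.float64(0.348), np.int64(177)), (np.float64(0.352), np.int64(193)), (np.float64(0.356), np.int64(176)), (np.float64(0.36), np.int64(172)), (np.float64(0.364), np.int64(178)), (np.float64(0.368), np.int64(164)), (np.float64(0.372), np.int64(418)), (np.float64(0.376), np.int64(294)), (np.float64(0.384), np.int64(62)), (np.float64(0.388), np.int64(66)), (np.float64(0.392), np.int64(67))]
[ 0.37129036 -0.29141181  0.22202057] [0.78190974 0.30226499 0.24199827]
```

View pics/top.png

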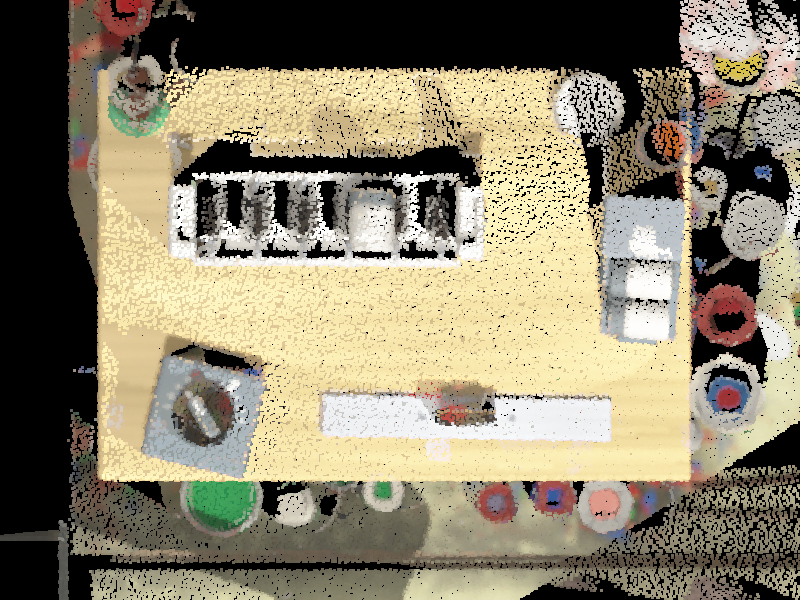

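Run:
```python
from h import *
from bench import calibration
def rect(Q):
    r=cv2.minAreaRect((Q[:,:2]*1000).astype(np.float32)); return [np.round(a,1) for a in r]
for n in ["scene","side"]:
    f=np.load(n+"0.npz"); P,u,v=cloud(f["d"],calibration(n)); c=f["p"][v,u].astype(int)
    x,y,z=P.T; z=z-.232; print(n, "shelf", np.median(z[(x>.5)&(x<.55)&(y>-.1)&(y<.2)])*1000)
    mx=(x>.56)&(x<.70)&(y>-.1)&(y<.25)
    print("mixer top",rect(P[mx&(z>.07)&(z<.1)&((y>.17)|(y<-.03))]))
    for s,m in(("L",y>.17),("R",y<-.03)): print(s,rect(P[mx&m&(z>.088)&(z<.1)]))
    j=mx&(y>-.01)&(y<.065)&(z>.055); print("jar",rect(P[j]),P[j&(z>.07)].mean(0))
    mg=(x>.53)&(x<.74)&(y<-.19)&(y>-.31)
    print("mag col",rect(P[mg&(z>.138)&(z<.148)]))
    mo=(x>.45)&(x<.553)&(y<-.18)&(y>-.31)&(z>.05)&(c.min(1)>190)
    print("outlet jar",rect(P[mo]),P[mo&(z>.058)].mean(0), mo.sum())
    b=(x>.36)&(x<.5)&(y>-.25)&(y<.1)
    print("bar",rect(P[b&(z>.004)&(z<.012)&(c.min(1)>150)]),"grip",rect(P[b&(z>.038)&(z<.05)]))
    k=(x>.35)&(x<.53)&(y>.12)&(y<.28)
    print("box",rect(P[k&(z>.034)&(z<.045)]),"outer",rect(P[k&(z>.05)&(z<.06)]),"inner",rect(P[k&(z>.088)&(z<.1)]))
```

```text
scene shelf -0.19346014159485336
mixer top [array([629. ,  72.3]), array([312.8,  74.5]), np.float64(89.7)]
L [array([630.6, 216.9]), array([23.9, 64.9]), np.float64(89.1)]
R [array([628.8, -72.1]), array([66.8, 23.8]), np.float64(0.2)]
jar [array([629.5,  25. ]), array([39.6, 60.8]), np.float64(89.9)] [0.62818508 0.02535708 0.30510561]
mag col [array([ 622.4, -244.9]), array([79.7, 62.4]), np.float64(86.4)]
outlet jar [array([ 533.5, -247.1]), array([43.5, 41.3]), np.float64(86.1)] [ 0.53076842 -0.24809377  0.29261815] 428
bar [array([432.4, -69.5]), array([293.3,  42.6]), np.float64(89.0)] grip [array([431.1, -68. ]), array([59.1, 16.8]), np.float64(89.0)]
box [array([432.6, 195.3]), array([105.4, 103.9]), np.float64(76.1)] outer [array([431. , 193.6]), array([58.6, 62.3]), np.float64(51.6)] inner [array([433.5, 195.3]), array([41. , 12.1]), np.float64(30.1)]
side shelf 0.6966379444625359
mixer top [array([631.3,  74.3]), array([315.3,  74. ]), np.float64(89.6)]
L [array([632.1, 220. ]), array([24.6, 65.1]), np.float64(88.8)]
R [array([630.4, -69.6]), array([63.4, 26.2]), np.float64(1.0)]
jar [array([631. ,  31.9]), array([60.7, 38.8]), np.float64(1.4)] [0.63012961 0.0319045  0.30587863]
mag col [array([ 623.2, -242.2]), array([80.4, 60.4]), np.float64(86.3)]
outlet jar [array([ 527.2, -246.7]), array([38.6, 22.8]), np.float64(82.0)] [ 0.52909315 -0.24668025  0.29314083] 104
bar [array([449.7, -65.3]), array([290.4,  74. ]), np.float64(89.4)] grip [array([433.3, -64.3]), array([61.6, 16.3]), np.float64(88.7)]
box [array([433.7, 198.3]), array([104.3, 103.4]), np.float64(75.9)] outer [array([432.3, 202.9]), array([62.1, 51.7]), np.float64(13.8)] inner [array([434.3, 197.9]), array([40. , 13.2]), np.float64(31.3)]
```

Run:
```python
from h import *
from bench import calibration,bot
s=bot.get_state(); c=calibration("wrist"); T=R.from_quat(s["tool_rot"])
print("cam in tool",T.inv().apply(c["xyz"]-s["tool_pos"]),(T.inv()*R.from_quat(c["orientation"])).as_matrix().round(2),c["K"])
print("tool",T.as_matrix().round(3))
for n in ["scene","side"]:
    f=np.load(n+"0.npz"); P,u,v=cloud(f["d"],calibration(n))
    m=(P[:,2]>.4)&(P[:,0]>-.2)&(P[:,0]<1)&(abs(P[:,1])<.8); Q=P[m]
    H,a,b=np.histogram2d(Q[:,0],Q[:,1],[np.arange(-.2,1.01,.1),np.arange(-.8,.81,.1)])
    for i,j in zip(*np.nonzero(H>30)): 
        z=Q[(Q[:,0]>=a[i])&(Q[:,0]<a[i+1])&(Q[:,1]>=b[j])&(Q[:,1]<b[j+1]),2]; print(n,a[i].round(1),b[j].round(1),int(H[i,j]),z.min().round(2),z.max().round(2))
```

```text
cam in tool [ 0.06690027  0.00094895 -0.14262972] [[-0.   -0.97 -0.26]
 [ 1.   -0.   -0.  ]
 [ 0.   -0.26  0.97]] [[350.90825134   0.         325.01412802]
 [  0.         350.90825134 238.79275758]
 [  0.           0.           1.        ]]
tool [[-0.956  0.292 -0.001]
 [ 0.292  0.956 -0.002]
 [ 0.    -0.002 -1.   ]]
scene 0.0 -0.1 2393 0.48 0.57
scene 0.0 -0.0 699 0.48 0.57
scene 0.2 0.3 8029 0.4 0.7
scene 0.2 0.4 98 0.4 0.46
scene 0.3 0.3 682 0.4 0.7
side 0.1 0.3 415 0.49 0.54
side 0.1 0.4 241 0.5 0.55
side 0.2 0.3 2619 0.75 0.82
side 0.2 0.4 56231 0.47 0.83
side 0.3 0.3 4675 0.4 0.77
side 0.3 0.4 4935 0.41 0.77
side 0.7 0.2 171 0.4 0.4
```

Run:
```python
from h import *
from bench import calibration,bot
for n in ["scene","side"]:
    f=np.load(n+"0.npz"); P,u,v=cloud(f["d"],calibration(n))
    for z0 in np.arange(-.2,.9,.1):
        Q=P[(P[:,2]>z0)&(P[:,2]<z0+.1)&(P[:,0]>.1)&(P[:,0]<.42)&(P[:,1]>.25)&(P[:,1]<.5)]
        if len(Q)>20: print(n,z0.round(1),len(Q),np.percentile(Q,[1,50,99],axis=0).round(3)[:,:2].T.tolist())
f=np.load("scene0.npz");d=f["d"]; print(d[0:300:40,0:110:15].round(2))
P,u,v=cloud(d,calibration("scene"));
for a,b in[(20,100),(40,200),(60,300),(90,350),(5,20),(30,20)]:
    i=np.nonzero((u==a)&(v==b))[0]; print(a,b,P[i].round(3))
```

```text
scene -0.2 33 [[0.244, 0.245, 0.246], [0.383, 0.409, 0.422]]
scene -0.1 3037 [[0.103, 0.243, 0.404], [0.251, 0.292, 0.427]]
scene 0.0 2370 [[0.107, 0.263, 0.412], [0.252, 0.336, 0.415]]
scene 0.1 1832 [[0.233, 0.263, 0.32], [0.334, 0.337, 0.417]]
scene 0.2 2739 [[0.229, 0.269, 0.408], [0.253, 0.337, 0.417]]
scene 0.3 3008 [[0.225, 0.255, 0.312], [0.334, 0.337, 0.417]]
scene 0.4 3783 [[0.221, 0.254, 0.309], [0.334, 0.337, 0.412]]
scene 0.5 3520 [[0.221, 0.267, 0.305], [0.334, 0.337, 0.342]]
scene 0.6 1506 [[0.257, 0.287, 0.303], [0.334, 0.337, 0.34]]
side 0.0 26 [[0.399, 0.412, 0.419], [0.25, 0.252, 0.257]]
side 0.2 1590 [[0.371, 0.398, 0.42], [0.25, 0.274, 0.301]]
side 0.3 219 [[0.314, 0.315, 0.318], [0.341, 0.361, 0.393]]
side 0.4 1513 [[0.172, 0.31, 0.314], [0.343, 0.42, 0.426]]
side 0.5 12042 [[0.169, 0.268, 0.31], [0.351, 0.425, 0.426]]
side 0.6 21294 [[0.221, 0.268, 0.306], [0.351, 0.425, 0.427]]
side 0.7 27251 [[0.246, 0.285, 0.302], [0.348, 0.425, 0.427]]
side 0.8 7016 [[0.278, 0.293, 0.298], [0.35, 0.425, 0.427]]
[[1.16 1.19 1.22 1.26 1.29 1.32 1.36 1.4 ]
 [0.57 1.23 1.26 1.29 1.33 1.37 1.4  1.44]
 [0.59 0.6  1.3  1.34 1.38 1.41 1.45 1.5 ]
 [0.6  0.62 0.64 1.38 1.42 1.46 1.51 1.56]
 [0.62 0.64 0.66 0.68 1.47 1.51 1.57 1.61]
 [0.7  0.66 0.68 0.7  0.72 0.75 1.46 1.48]
 [1.33 1.32 0.74 0.73 0.75 0.78 0.8  1.33]
 [1.2  1.19 1.2  1.2  0.8  0.81 0.84 0.87]]
20 100 [[0.291 0.336 0.62 ]]
40 200 [[0.254 0.336 0.469]]
60 300 [[0.232 0.419 0.196]]
90 350 [[ 0.426  1.061 -0.726]]
5 20 [[0.656 1.084 0.529]]
30 20 [[0.722 1.084 0.515]]
```

Run:
```python
from bench import camera,bot
import cv2
p,d=camera("wrist"); cv2.imwrite("pics/w0.png",p[:,:,::-1]); print(d[::60,::80].round(2))
```

```text
[[1.01 1.01 1.   1.01 1.01 1.   0.91 0.65]
 [0.35 0.77 1.05 1.05 1.05 1.05 0.97 0.69]
 [0.35 1.1  1.09 1.1  1.1  1.09 1.07 0.74]
 [0.37 1.14 1.15 1.15 1.14 1.14 0.37 0.37]
 [0.39 0.39 0.94 0.78 1.19 1.19 0.39 0.39]
 [0.41 0.41 1.26 0.45 1.25 1.25 0.4  0.41]
 [0.43 0.09 0.09 0.41 1.32 1.32 0.09 0.43]
 [0.07 0.09 0.06 0.06 0.07 0.07 0.07 0.09]]
```

View pics/w0.png

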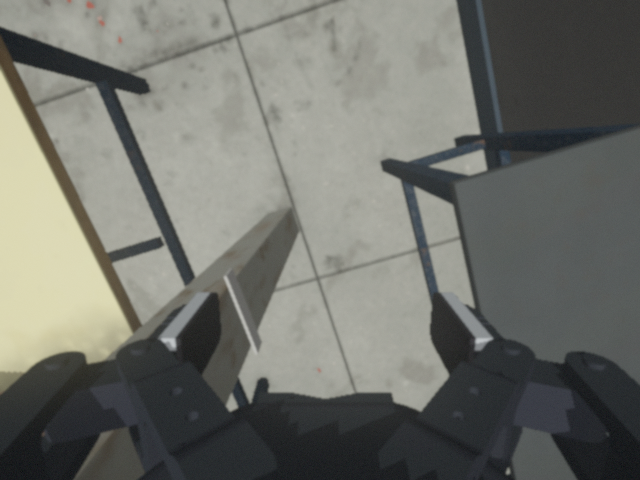

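Call:
{"name": "carry_out", "arguments": {"increments": [{"claw": -1,"tx": 3,"tz": -2},{"claw": -1,"tx": 5,"tz": -5},{"claw": -1,"tx": 5,"tz": -9},{"claw": -1,"tx": 5,"tz": -13},{"claw": -1,"tx": 5,"tz": -17},{"claw": -1,"tx": 5,"tz": -21},{"claw": -1,"tx": 5,"tz": -25},{"claw": -1,"tx": 5,"tz": -29},{"claw": -1,"tx": 5,"tz": -30,"ty": -3},{"claw": -1,"tx": 5,"tz": -30,"ty": -7},{"claw": -1,"tx": 5,"tz": -30,"ty": -11},{"claw": -1,"tx": 5,"tz": -30,"ty": -15},{"claw": -1,"tx": 5,"tz": -30,"ty": -15}]}}

```text
$.increments[0]: bad value
```

```bash
python3 -c "
from bench import bot
s=bot.get_state();print(s['joints'].round(3),s['tool_pos'],s['ft_force'])"
```

```text
[ 1.217  0.092  1.232  0.     1.82  -0.057] [0.17538319 0.57357506 0.2303855 ] [ 0.01675084 -0.06845895  0.27126264]
```

Call:
{"name": "carry_out", "arguments": {"increments": [{"claw": -1,"tx": 3,"ty": 0,"tz": -2,"wx": 0,"wy": 0,"wz": 0},{"claw": -1,"tx": 5,"ty": 0,"tz": -5,"wx": 0,"wy": 0,"wz": 0},{"claw": -1,"tx": 5,"ty": 0,"tz": -9,"wx": 0,"wy": 0,"wz": 0},{"claw": -1,"tx": 5,"ty": 0,"tz": -13,"wx": 0,"wy": 0,"wz": 0},{"claw": -1,"tx": 5,"ty": 0,"tz": -17,"wx": 0,"wy": 0,"wz": 0},{"claw": -1,"tx": 5,"ty": 0,"tz": -21,"wx": 0,"wy": 0,"wz": 0},{"claw": -1,"tx": 5,"ty": 0,"tz": -25,"wx": 0,"wy": 0,"wz": 0},{"claw": -1,"tx": 5,"ty": 0,"tz": -29,"wx": 0,"wy": 0,"wz": 0},{"claw": -1,"tx": 5,"ty": -4,"tz": -30,"wx": 0,"wy": 0,"wz": 0},{"claw": -1,"tx": 5,"ty": -8,"tz": -30,"wx": 0,"wy": 0,"wz": 0},{"claw": -1,"tx": 5,"ty": -12,"tz": -30,"wx": 0,"wy": 0,"wz": 0},{"claw": -1,"tx": 5,"ty": -15,"tz": -30,"wx": 0,"wy": 0,"wz": 0},{"claw": -1,"tx": 5,"ty": -15,"tz": -30,"wx": 0,"wy": 0,"wz": 0}]}}

```text
time: 1.45
tool_pos: [0.0826, 0.4412, 0.5343]
tool_rot: [0.148, 0.989, 0.003, 0.0]
ft_force: [-0.6, 0.3, 0.2]
width: 0.0853
gripper_force: 0.0
```

```bash
python3 -c "
from bench import bot
s=bot.get_state();print(s['joints'].round(3),s['tool_pos'],s['ft_force'],s['time'])"
```

```text
[ 1.31  -0.01   0.754  0.     2.392  0.035] [0.0825722  0.44123881 0.53427228] [-0.58514608  0.3390982   0.16191367] 1.45
```

Call:
{"name": "carry_out", "arguments": {"increments": [{"claw": -1,"tx": 0,"ty": -4,"tz": 0,"wx": 0,"wy": 0,"wz": 0},{"claw": -1,"tx": 0,"ty": -8,"tz": 0,"wx": 0,"wy": 0,"wz": 0},{"claw": -1,"tx": 0,"ty": -12,"tz": 0,"wx": 0,"wy": 0,"wz": 0},{"claw": -1,"tx": 0,"ty": -16,"tz": 0,"wx": 0,"wy": 0,"wz": 0},{"claw": -1,"tx": 0,"ty": -19,"tz": 0,"wx": 0,"wy": 0,"wz": 0},{"claw": -1,"tx": 0,"ty": -19,"tz": 0,"wx": 0,"wy": 0,"wz": 0},{"claw": -1,"tx": 0,"ty": -19,"tz": 0,"wx": 0,"wy": 0,"wz": 0},{"claw": -1,"tx": 0,"ty": -19,"tz": 0,"wx": 0,"wy": 0,"wz": 0}]}}

```text
time: 2.25
tool_pos: [0.0286, 0.2645, 0.5306]
tool_rot: [0.148, 0.989, -0.001, -0.0]
ft_force: [-0.2, 1.1, 0.1]
width: 0.0852
gripper_force: 0.0
```

```bash
python3 -c "
from bench import bot
s=bot.get_state();print(s['joints'].round(3),s['tool_pos'],s['tool_rot'],s['ft_force'],s['time'])"
```

```text
[ 1.335 -0.44   1.112 -0.     2.472  0.061] [0.02859968 0.26453695 0.53056965] [ 1.47937968e-01  9.88996277e-01 -8.47264214e-04 -6.38810483e-05] [-0.24272349  1.13913098  0.0803093 ] 2.25
```

Call:
{"name": "carry_out", "arguments": {"increments": [{"claw": -1,"tx": -4.4,"ty": 0.4,"tz": 0,"wx": 0,"wy": 0,"wz": 0},{"claw": -1,"tx": -8.7,"ty": 0.6,"tz": 0,"wx": 0,"wy": 0,"wz": 0},{"claw": -1,"tx": -13,"ty": -0.8,"tz": 0,"wx": 0,"wy": 0,"wz": 0},{"claw": -1,"tx": -17.6,"ty": -2.4,"tz": 0,"wx": 0,"wy": 0,"wz": 0},{"claw": -1,"tx": -17.6,"ty": -2.4,"tz": 0,"wx": 0,"wy": 0,"wz": 0},{"claw": -1,"tx": -21.5,"ty": -5,"tz": 0,"wx": 0,"wy": 0,"wz": 0},{"claw": -1,"tx": -25,"ty": -8,"tz": 0,"wx": 0,"wy": 0,"wz": 0},{"claw": -1,"tx": -28,"ty": -12,"tz": 0,"wx": 0,"wy": 0,"wz": -5},{"claw": -1,"tx": -30.2,"ty": -16.3,"tz": 0,"wx": 0,"wy": 0,"wz": -10},{"claw": -1,"tx": -30.2,"ty": -16.3,"tz": 0,"wx": 0,"wy": 0,"wz": -13.4},{"claw": -1,"tx": -30.2,"ty": -16.3,"tz": 0,"wx": 0,"wy": 0,"wz": -13.4},{"claw": -1,"tx": -30.2,"ty": -16.3,"tz": 0,"wx": 0,"wy": 0,"wz": -13.4}]}}

```text
time: 3.45
tool_pos: [0.2703, 0.0193, 0.5307]
tool_rot: [0.033, 0.999, 0.0, -0.001]
ft_force: [-1.0, 0.1, -0.4]
width: 0.0855
gripper_force: 0.0
```

```bash
cat >> h.py <<'E'
def go(x,y,z,yaw=None):
    "deltas tool cm/deg from the present pose to target (yaw deg of tool y, tool down)"
    from bench import bot
    s=bot.get_state(); T=R.from_quat(s["tool_rot"]); d=T.inv().apply(np.array([x,y,z])-s["tool_pos"])*100
    M=T.as_matrix(); w=0
    out="to %s: t=%s"%((x,y,z),d.round(2))
    if yaw is not None:
        a=np.radians(yaw); Y=np.array([np.cos(a),np.sin(a),0]); Z=np.array([0,0,-1.]); G=np.c_[np.cross(Y,Z),Y,Z]
        out+=" w=%s"%np.degrees((T.inv()*R.from_matrix(G)).as_rotvec()).round(1)
    print(out)
E
python3 -c "
from h import *
from bench import bot
s=bot.get_state();print(s['joints'].round(3),s['tool_pos'],s['time'])
go(.42,-.1,.50,86.4);go(.51,-.242,.43,86.4)"
```

```text
[-0.055 -0.429  1.105  0.     2.469 -1.56 ] [0.27028352 0.01931537 0.53071676] 3.45
to (0.42, -0.1, 0.5): t=[-15.73 -10.92   3.04] w=[ 0.  -0.1 -0.2]
to (0.51, -0.242, 0.43): t=[-25.66 -24.5   10.01] w=[ 0.  -0.1 -0.2]
```

Call:
{"name": "carry_out", "arguments": {"increments": [{"claw": -1,"tx": -4,"ty": -2.7,"tz": 0.8,"wx": 0,"wy": 0,"wz": 0},{"claw": -1,"tx": -8,"ty": -5.5,"tz": 1.5,"wx": 0,"wy": 0,"wz": 0},{"claw": -1,"tx": -12,"ty": -8,"tz": 2.2,"wx": 0,"wy": 0,"wz": 0},{"claw": -1,"tx": -15.7,"ty": -11,"tz": 3,"wx": 0,"wy": 0,"wz": 0},{"claw": -1,"tx": -18,"ty": -14,"tz": 5,"wx": 0,"wy": 0,"wz": 0},{"claw": -1,"tx": -20.5,"ty": -17.5,"tz": 6.5,"wx": 0,"wy": 0,"wz": 0},{"claw": -1,"tx": -23,"ty": -21,"tz": 8,"wx": 0,"wy": 0,"wz": 0},{"claw": -1,"tx": -25.7,"ty": -24.5,"tz": 10,"wx": 0,"wy": 0,"wz": 0},{"claw": -1,"tx": -25.7,"ty": -24.5,"tz": 10,"wx": 0,"wy": 0,"wz": 0},{"claw": -1,"tx": -25.7,"ty": -24.5,"tz": 10,"wx": 0,"wy": 0,"wz": 0},{"claw": -1,"tx": -25.7,"ty": -24.5,"tz": 10,"wx": 0,"wy": 0,"wz": 0}]}}

```text
time: 4.55
tool_pos: [0.5109, -0.2397, 0.4323]
tool_rot: [0.031, 1.0, -0.0, 0.001]
ft_force: [0.1, 0.6, 0.3]
width: 0.0853
gripper_force: 0.0
```

Run:
```python
from h import *
from bench import camera,bot,calibration
c=calibration("wrist"); p,d=camera("wrist"); cv2.imwrite("pics/w1.png",p[:,:,::-1])
s=bot.get_state();print(s['joints'].round(3),s['tool_pos'])
P,u,v=cloud(d,c); col=p[v,u].astype(int); x,y,z=P.T
np.savez("w1.npz",p=p,d=d,**c)
m=(x>.48)&(x<.553)&(y>-.30)&(y<-.18)&(z>.275)&(z<.31)
print("jar rect",cv2.minAreaRect((P[m][:,:2]*1000).astype(np.float32)),z[m].max())
m=(x>.56)&(x<.7)&(abs(z-.375)<.005)&(y<-.15); print("col",cv2.minAreaRect((P[m][:,:2]*1000).astype(np.float32)))
```

```text
[-0.499  0.141  0.806  0.     2.192 -2.009] [ 0.51062584 -0.23967397  0.43319706]
jar rect ((532.8848266601562, -237.47694396972656), (60.249210357666016, 43.049747467041016), 87.09202575683594) 0.2957554862002262
col ((600.036376953125, -241.87762451171875), (79.9581298828125, 19.934404373168945), 86.07228088378906)
```

View pics/w1.png

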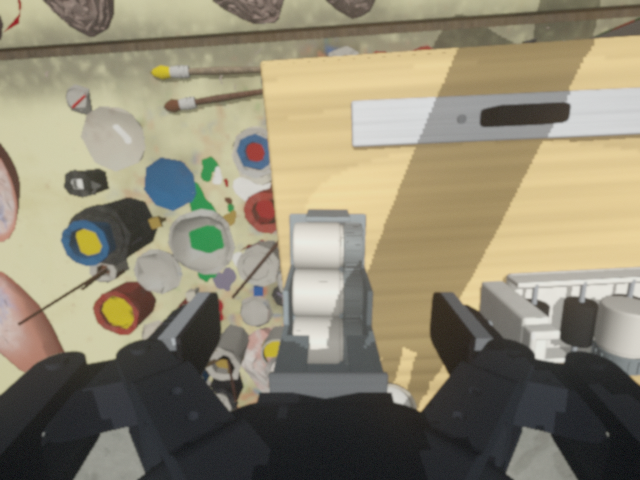

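Call:
{"name": "carry_out", "arguments": {"grip_force": 30, "increments": [{"claw": -1,"tx": -2.2,"ty": 0.4,"tz": 0,"wx": 0,"wy": 0,"wz": 0},{"claw": -1,"tx": -2.2,"ty": 0.4,"tz": 4,"wx": 0,"wy": 0,"wz": 0},{"claw": -1,"tx": -2.2,"ty": 0.4,"tz": 8,"wx": 0,"wy": 0,"wz": 0},{"claw": -1,"tx": -2.2,"ty": 0.4,"tz": 12,"wx": 0,"wy": 0,"wz": 0},{"claw": -1,"tx": -2.2,"ty": 0.4,"tz": 15,"wx": 0,"wy": 0,"wz": 0},{"claw": -1,"tx": -2.2,"ty": 0.4,"tz": 17,"wx": 0,"wy": 0,"wz": 0},{"claw": -1,"tx": -2.2,"ty": 0.4,"tz": 18,"wx": 0,"wy": 0,"wz": 0},{"claw": -1,"tx": -2.2,"ty": 0.4,"tz": 18,"wx": 0,"wy": 0,"wz": 0},{"claw": -1,"tx": -2.2,"ty": 0.4,"tz": 18,"wx": 0,"wy": 0,"wz": 0},{"claw": 1,"tx": -2.2,"ty": 0.4,"tz": 18,"wx": 0,"wy": 0,"wz": 0},{"claw": 1,"tx": -2.2,"ty": 0.4,"tz": 18,"wx": 0,"wy": 0,"wz": 0},{"claw": 1,"tx": -2.2,"ty": 0.4,"tz": 18,"wx": 0,"wy": 0,"wz": 0},{"claw": 1,"tx": -2.2,"ty": 0.4,"tz": 18,"wx": 0,"wy": 0,"wz": 0},{"claw": 1,"tx": -2.2,"ty": 0.4,"tz": 18,"wx": 0,"wy": 0,"wz": 0},{"claw": 1,"tx": -2.2,"ty": 0.4,"tz": 18,"wx": 0,"wy": 0,"wz": 0},{"claw": 1,"tx": -2.2,"ty": 0.4,"tz": 18,"wx": 0,"wy": 0,"wz": 0}]}}

```text
time: 6.2
tool_pos: [0.5331, -0.2391, 0.2531]
tool_rot: [0.031, 1.0, -0.001, 0.001]
ft_force: [-0.1, 1.6, 5.4]
width: 0.0599
gripper_force: 32.1
```

Run:
```python
from h import *
from bench import bot
s=bot.get_state();print(s['joints'].round(3),s['tool_pos'],s['ft_force'],s['width'],s['gripper_force'])
go(.533,-.2375,.253,86.5)
```

```text
[-0.48   0.051  1.234  0.     1.854 -1.988] [ 0.53305922 -0.23913403  0.25307046] [-0.07268693  1.55825968  5.38260058] 0.059943021421050194 32.09226608276367
to (0.533, -0.2375, 0.253): t=[0.02 0.16 0.01] w=[-0.1  0.2 -0.1]
```

Call:
{"name": "carry_out", "arguments": {"increments": [{"claw": 1,"tx": 0,"ty": 0,"tz": -1,"wx": 0,"wy": 0,"wz": 0},{"claw": 1,"tx": 0,"ty": 0,"tz": -3,"wx": 0,"wy": 0,"wz": 0},{"claw": 1,"tx": 0,"ty": 0,"tz": -6,"wx": 0,"wy": 0,"wz": 0},{"claw": 1,"tx": 0,"ty": 0,"tz": -10,"wx": 0,"wy": 0,"wz": 0},{"claw": 1,"tx": 0,"ty": 0,"tz": -14,"wx": 0,"wy": 0,"wz": 0},{"claw": 1,"tx": 0,"ty": 2,"tz": -17,"wx": 0,"wy": 0,"wz": 4},{"claw": 1,"tx": 0,"ty": 5,"tz": -18,"wx": 0,"wy": 0,"wz": 12},{"claw": 1,"tx": -1,"ty": 9,"tz": -18,"wx": 0,"wy": 0,"wz": 20},{"claw": 1,"tx": -2,"ty": 13,"tz": -18,"wx": 0,"wy": 0,"wz": 28},{"claw": 1,"tx": -3,"ty": 17,"tz": -18,"wx": 0,"wy": 0,"wz": 36},{"claw": 1,"tx": -4,"ty": 21,"tz": -18,"wx": 0,"wy": 0,"wz": 44},{"claw": 1,"tx": -5,"ty": 25,"tz": -18,"wx": 0,"wy": 0,"wz": 52},{"claw": 1,"tx": -6,"ty": 29,"tz": -18,"wx": 0,"wy": 0,"wz": 60},{"claw": 1,"tx": -7,"ty": 33,"tz": -18,"wx": 0,"wy": 0,"wz": 68},{"claw": 1,"tx": -7.2,"ty": 37,"tz": -18,"wx": 0,"wy": 0,"wz": 76},{"claw": 1,"tx": -7.2,"ty": 40,"tz": -18,"wx": 0,"wy": 0,"wz": 84},{"claw": 1,"tx": -7.2,"ty": 40.5,"tz": -18,"wx": 0,"wy": 0,"wz": 86.9},{"claw": 1,"tx": -7.2,"ty": 40.5,"tz": -18,"wx": 0,"wy": 0,"wz": 86.9},{"claw": 1,"tx": -7.2,"ty": 40.5,"tz": -18,"wx": 0,"wy": 0,"wz": 86.9},{"claw": 1,"tx": -7.2,"ty": 40.5,"tz": -18,"wx": 0,"wy": 0,"wz": 86.9}]}}

```text
time: 8.2
tool_pos: [0.63, 0.1597, 0.4315]
tool_rot: [0.71, 0.704, -0.0, 0.0]
ft_force: [-0.4, -1.0, -1.6]
width: 0.0599
gripper_force: 33.3
```

Run:
```python
from h import *
from bench import camera,bot,calibration
c=calibration("wrist"); p,d=camera("wrist"); cv2.imwrite("pics/w2.png",p[:,:,::-1])
s=bot.get_state();print(s['joints'].round(3),s['tool_pos'],s['width'])
P,u,v=cloud(d,c); x,y,z=P.T; np.savez("w2.npz",P=P,p=p[v,u])
r=lambda m:print(m.sum(),cv2.minAreaRect((P[m][:,:2]*1000).astype(np.float32)))
mx=(x>.56)&(x<.70)
r(mx&(y<-.03)&(y>-.1)&(abs(z-.328)<.005)); r(mx&(y>.17)&(y<.25)&(abs(z-.328)<.005))
r(mx&(y<.07)&(y>-.01)&(z>.29)&(z<.315))
go(.63,.1655,.40,-.4)
```

```text
[ 0.196  0.425  0.466 -0.     2.25   0.205] [0.62997056 0.15965453 0.43162965] 0.05978612804459647
0 ((0.0, 0.0), (0.0, 0.0), 0.0)
1354 ((631.4844970703125, 219.15628051757812), (22.863414764404297, 64.16934204101562), 89.41432189941406)
639 ((630.4349975585938, 20.400299072265625), (59.34751510620117, 21.300926208496094), 4.403847694396973)
to (0.63, 0.1655, 0.4): t=[ 0.58 -0.    3.16] w=[ 0.   0.  -0.1]
```

View pics/w2.png

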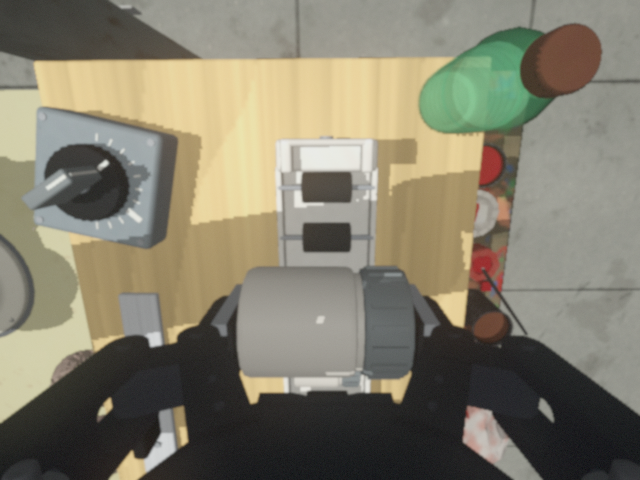

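Call:
{"name": "carry_out", "arguments": {"increments": [{"claw": 1,"tx": 0.6,"ty": 0.1,"tz": 1,"wx": 0,"wy": 0,"wz": 0},{"claw": 1,"tx": 0.6,"ty": 0.1,"tz": 4,"wx": 0,"wy": 0,"wz": 0},{"claw": 1,"tx": 0.6,"ty": 0.1,"tz": 8,"wx": 0,"wy": 0,"wz": 0},{"claw": 1,"tx": 0.6,"ty": 0.1,"tz": 12,"wx": 0,"wy": 0,"wz": 0},{"claw": 1,"tx": 0.6,"ty": 0.1,"tz": 14,"wx": 0,"wy": 0,"wz": 0},{"claw": 1,"tx": 0.6,"ty": 0.1,"tz": 15,"wx": 0,"wy": 0,"wz": 0},{"claw": 1,"tx": 0.6,"ty": 0.1,"tz": 15.7,"wx": 0,"wy": 0,"wz": 0},{"claw": 1,"tx": 0.6,"ty": 0.1,"tz": 16.2,"wx": 0,"wy": 0,"wz": 0},{"claw": 1,"tx": 0.6,"ty": 0.1,"tz": 16.5,"wx": 0,"wy": 0,"wz": 0},{"claw": 1,"tx": 0.6,"ty": 0.1,"tz": 16.5,"wx": 0,"wy": 0,"wz": 0},{"claw": 1,"tx": 0.6,"ty": 0.1,"tz": 16.5,"wx": 0,"wy": 0,"wz": 0}]}}

```text
time: 9.35
tool_pos: [0.6314, 0.1664, 0.2677]
tool_rot: [0.71, 0.704, 0.001, 0.001]
ft_force: [1.3, -2.0, 2.4]
width: 0.0598
gripper_force: 33.6
```

Call:
{"name": "carry_out", "arguments": {"increments": [{"claw": -0.2,"tx": 0,"ty": 0,"tz": 0,"wx": 0,"wy": 0,"wz": 0},{"claw": -1,"tx": 0,"ty": 0,"tz": 0,"wx": 0,"wy": 0,"wz": 0},{"claw": -1,"tx": 0,"ty": 0,"tz": 0,"wx": 0,"wy": 0,"wz": 0},{"claw": -1,"tx": 0,"ty": 0,"tz": 0,"wx": 0,"wy": 0,"wz": 0},{"claw": -1,"tx": 0,"ty": 0,"tz": 0,"wx": 0,"wy": 0,"wz": 0},{"claw": -1,"tx": 0,"ty": 0,"tz": -2,"wx": 0,"wy": 0,"wz": 0},{"claw": -1,"tx": 0,"ty": 0,"tz": -6,"wx": 0,"wy": 0,"wz": 0},{"claw": -1,"tx": 0,"ty": 0,"tz": -10,"wx": 0,"wy": 0,"wz": 0},{"claw": -1,"tx": -2,"ty": -0.5,"tz": -14,"wx": 0,"wy": 0,"wz": -3},{"claw": -1,"tx": -6,"ty": -1.5,"tz": -16,"wx": 0,"wy": 0,"wz": -11},{"claw": -1,"tx": -10,"ty": -2.5,"tz": -16,"wx": 0,"wy": 0,"wz": -19},{"claw": -1,"tx": -14,"ty": -3.5,"tz": -16,"wx": 0,"wy": 0,"wz": -27},{"claw": -1,"tx": -18,"ty": -4.5,"tz": -16,"wx": 0,"wy": 0,"wz": -35},{"claw": -1,"tx": -22,"ty": -5.5,"tz": -16,"wx": 0,"wy": 0,"wz": -43},{"claw": -1,"tx": -26,"ty": -6.5,"tz": -16,"wx": 0,"wy": 0,"wz": -51},{"claw": -1,"tx": -30,"ty": -7.5,"tz": -16,"wx": 0,"wy": 0,"wz": -59},{"claw": -1,"tx": -34,"ty": -8.5,"tz": -16,"wx": 0,"wy": 0,"wz": -67},{"claw": -1,"tx": -38,"ty": -9.2,"tz": -16,"wx": 0,"wy": 0,"wz": -75},{"claw": -1,"tx": -40.5,"ty": -9.6,"tz": -16,"wx": 0,"wy": 0,"wz": -83},{"claw": -1,"tx": -40.5,"ty": -9.6,"tz": -16,"wx": 0,"wy": 0,"wz": -86.9}]}}

```text
time: 11.35
tool_pos: [0.5306, -0.2408, 0.4254]
tool_rot: [0.031, 1.0, -0.0, -0.001]
ft_force: [0.2, -0.4, -0.5]
width: 0.0855
gripper_force: 0.0
```

Run:
```python
from h import *
from bench import camera,bot,calibration
c=calibration("wrist"); p,d=camera("wrist"); cv2.imwrite("pics/w3.png",p[:,:,::-1])
ps,ds=camera("side"); cv2.imwrite("pics/s3.png",cv2.resize(ps[190:370,200:440,::-1],None,fx=3,fy=3))
s=bot.get_state();print(s['joints'].round(3),s['tool_pos'],s['width'],s['time'])
P,u,v=cloud(d,c); x,y,z=P.T
r=lambda P,m:print(m.sum(),cv2.minAreaRect((P[m][:,:2]*1000).astype(np.float32)))
m=(x>.49)&(x<.553)&(y>-.30)&(y<-.18)&(z>.275)&(z<.31); r(P,m)
P,u,v=cloud(ds,calibration("side")); x,y,z=P.T
r(P,(x>.58)&(x<.68)&(y>.14)&(y<.195)&(z>.285)&(z<.315))
go(.533,-.2377,.253,86.5)
```

```text
[-0.48   0.188  0.767  0.     2.187 -1.987] [ 0.53125525 -0.23835224  0.42592795] 0.0852138292657754 11.45
3645 ((532.7893676757812, -237.60079956054688), (60.09481430053711, 42.963043212890625), 87.35919952392578)
856 ((632.1135864257812, 167.86073303222656), (40.29533767700195, 60.73210525512695), 89.98163604736328)
to (0.533, -0.2377, 0.253): t=[-0.18  0.07 17.29] w=[ 0.  -0.  -0.2]
```

View pics/s3.png

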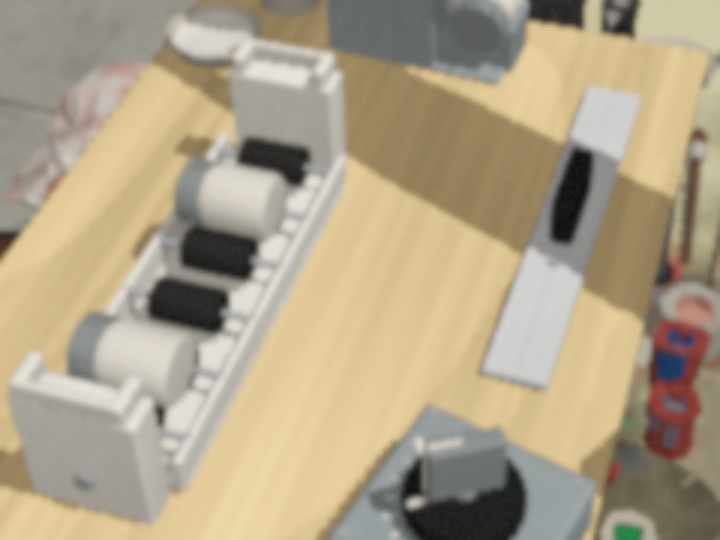

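Call:
{"name": "carry_out", "arguments": {"increments": [{"claw": -1,"tx": -0.2,"ty": 0.1,"tz": 4,"wx": 0,"wy": 0,"wz": 0},{"claw": -1,"tx": -0.2,"ty": 0.1,"tz": 8,"wx": 0,"wy": 0,"wz": 0},{"claw": -1,"tx": -0.2,"ty": 0.1,"tz": 12,"wx": 0,"wy": 0,"wz": 0},{"claw": -1,"tx": -0.2,"ty": 0.1,"tz": 15,"wx": 0,"wy": 0,"wz": 0},{"claw": -1,"tx": -0.2,"ty": 0.1,"tz": 16.7,"wx": 0,"wy": 0,"wz": 0},{"claw": -1,"tx": -0.2,"ty": 0.1,"tz": 17.3,"wx": 0,"wy": 0,"wz": 0},{"claw": -1,"tx": -0.2,"ty": 0.1,"tz": 17.3,"wx": 0,"wy": 0,"wz": 0},{"claw": 1,"tx": -0.2,"ty": 0.1,"tz": 17.3,"wx": 0,"wy": 0,"wz": 0},{"claw": 1,"tx": -0.2,"ty": 0.1,"tz": 17.3,"wx": 0,"wy": 0,"wz": 0},{"claw": 1,"tx": -0.2,"ty": 0.1,"tz": 17.3,"wx": 0,"wy": 0,"wz": 0},{"claw": 1,"tx": -0.2,"ty": 0.1,"tz": 17.3,"wx": 0,"wy": 0,"wz": 0},{"claw": 1,"tx": -0.2,"ty": 0.1,"tz": 17.3,"wx": 0,"wy": 0,"wz": 0},{"claw": 1,"tx": -0.2,"ty": 0.1,"tz": 17.3,"wx": 0,"wy": 0,"wz": 0},{"claw": 1,"tx": -0.2,"ty": 0.1,"tz": 17.3,"wx": 0,"wy": 0,"wz": 0}]}}

```text
time: 12.85
tool_pos: [0.5341, -0.2368, 0.2554]
tool_rot: [0.031, 1.0, -0.001, 0.002]
ft_force: [0.3, 1.6, 6.3]
width: 0.0594
gripper_force: 32.7
```

Run:
```python
from h import *
go(.533,-.239,.433,86.5); go(.631,.12,.433,-.4)
```

```text
to (0.533, -0.239, 0.433): t=[  0.03  -0.25 -17.76] w=[-0.1  0.2 -0.1]
to (0.631, 0.12, 0.433): t=[ -7.49  36.19 -17.78] w=[ 0.1  0.2 86.8]
```

Call:
{"name": "carry_out", "arguments": {"increments": [{"claw": 1,"tx": 0,"ty": 0,"tz": -1,"wx": 0,"wy": 0,"wz": 0},{"claw": 1,"tx": 0,"ty": 0,"tz": -3,"wx": 0,"wy": 0,"wz": 0},{"claw": 1,"tx": 0,"ty": 0,"tz": -6,"wx": 0,"wy": 0,"wz": 0},{"claw": 1,"tx": 0,"ty": 0,"tz": -10,"wx": 0,"wy": 0,"wz": 0},{"claw": 1,"tx": 0,"ty": 0,"tz": -14,"wx": 0,"wy": 0,"wz": 0},{"claw": 1,"tx": 0,"ty": 2,"tz": -17,"wx": 0,"wy": 0,"wz": 4},{"claw": 1,"tx": 0,"ty": 5,"tz": -18,"wx": 0,"wy": 0,"wz": 12},{"claw": 1,"tx": -1,"ty": 9,"tz": -18,"wx": 0,"wy": 0,"wz": 20},{"claw": 1,"tx": -2,"ty": 13,"tz": -18,"wx": 0,"wy": 0,"wz": 28},{"claw": 1,"tx": -3,"ty": 17,"tz": -18,"wx": 0,"wy": 0,"wz": 36},{"claw": 1,"tx": -4,"ty": 21,"tz": -18,"wx": 0,"wy": 0,"wz": 44},{"claw": 1,"tx": -5,"ty": 25,"tz": -18,"wx": 0,"wy": 0,"wz": 52},{"claw": 1,"tx": -6,"ty": 29,"tz": -18,"wx": 0,"wy": 0,"wz": 60},{"claw": 1,"tx": -7,"ty": 33,"tz": -18,"wx": 0,"wy": 0,"wz": 68},{"claw": 1,"tx": -7.5,"ty": 36,"tz": -18,"wx": 0,"wy": 0,"wz": 76},{"claw": 1,"tx": -7.5,"ty": 36.2,"tz": -18,"wx": 0,"wy": 0,"wz": 84},{"claw": 1,"tx": -7.5,"ty": 36.2,"tz": -18,"wx": 0,"wy": 0,"wz": 86.8},{"claw": 1,"tx": -7.5,"ty": 36.2,"tz": -18,"wx": 0,"wy": 0,"wz": 86.8},{"claw": 1,"tx": -7.5,"ty": 36.2,"tz": -18,"wx": 0,"wy": 0,"wz": 86.8}]}}

```text
time: 14.75
tool_pos: [0.6311, 0.1198, 0.4334]
tool_rot: [0.709, 0.705, -0.0, -0.0]
ft_force: [-0.3, 0.1, 1.0]
width: 0.0597
gripper_force: 33.0
```

Run:
```python
from h import *
go(.6308,.12,.269,-.4)
```

```text
to (0.6308, 0.12, 0.269): t=[ 0.02 -0.03 16.44] w=[-0.   0.   0.1]
```

Call:
{"name": "carry_out", "arguments": {"increments": [{"claw": 1,"tx": 0,"ty": 0,"tz": 4,"wx": 0,"wy": 0,"wz": 0},{"claw": 1,"tx": 0,"ty": 0,"tz": 8,"wx": 0,"wy": 0,"wz": 0},{"claw": 1,"tx": 0,"ty": 0,"tz": 11,"wx": 0,"wy": 0,"wz": 0},{"claw": 1,"tx": 0,"ty": 0,"tz": 13,"wx": 0,"wy": 0,"wz": 0},{"claw": 1,"tx": 0,"ty": 0,"tz": 14.5,"wx": 0,"wy": 0,"wz": 0},{"claw": 1,"tx": 0,"ty": 0,"tz": 15.5,"wx": 0,"wy": 0,"wz": 0},{"claw": 1,"tx": 0,"ty": 0,"tz": 16.1,"wx": 0,"wy": 0,"wz": 0},{"claw": 1,"tx": 0,"ty": 0,"tz": 16.4,"wx": 0,"wy": 0,"wz": 0},{"claw": 1,"tx": 0,"ty": 0,"tz": 16.4,"wx": 0,"wy": 0,"wz": 0},{"claw": 1,"tx": 0,"ty": 0,"tz": 16.4,"wx": 0,"wy": 0,"wz": 0}]}}

```text
time: 15.75
tool_pos: [0.6314, 0.12, 0.2703]
tool_rot: [0.71, 0.705, 0.001, 0.0]
ft_force: [0.3, -0.9, 0.6]
width: 0.0597
gripper_force: 33.1
```

Run:
```python
from h import *
go(.533,-.2377,.43,86.5)
```

```text
to (0.533, -0.2377, 0.43): t=[-35.83  -9.56 -15.99] w=[  0.1   0.1 -86.9]
```

Call:
{"name": "carry_out", "arguments": {"increments": [{"claw": 1,"tx": 0,"ty": 0,"tz": 0.2,"wx": 0,"wy": 0,"wz": 0},{"claw": -0.2,"tx": 0,"ty": 0,"tz": 0.2,"wx": 0,"wy": 0,"wz": 0},{"claw": -1,"tx": 0,"ty": 0,"tz": 0.2,"wx": 0,"wy": 0,"wz": 0},{"claw": -1,"tx": 0,"ty": 0,"tz": 0.2,"wx": 0,"wy": 0,"wz": 0},{"claw": -1,"tx": 0,"ty": 0,"tz": 0,"wx": 0,"wy": 0,"wz": 0},{"claw": -1,"tx": 0,"ty": 0,"tz": -2,"wx": 0,"wy": 0,"wz": 0},{"claw": -1,"tx": 0,"ty": 0,"tz": -6,"wx": 0,"wy": 0,"wz": 0},{"claw": -1,"tx": 0,"ty": 0,"tz": -10,"wx": 0,"wy": 0,"wz": 0},{"claw": -1,"tx": -2,"ty": -0.5,"tz": -14,"wx": 0,"wy": 0,"wz": -3},{"claw": -1,"tx": -6,"ty": -1.5,"tz": -16,"wx": 0,"wy": 0,"wz": -11},{"claw": -1,"tx": -9,"ty": -2.5,"tz": -16,"wx": 0,"wy": 0,"wz": -19},{"claw": -1,"tx": -12,"ty": -3.5,"tz": -16,"wx": 0,"wy": 0,"wz": -27},{"claw": -1,"tx": -16,"ty": -4.5,"tz": -16,"wx": 0,"wy": 0,"wz": -35},{"claw": -1,"tx": -20,"ty": -5.5,"tz": -16,"wx": 0,"wy": 0,"wz": -43},{"claw": -1,"tx": -24,"ty": -6.5,"tz": -16,"wx": 0,"wy": 0,"wz": -51},{"claw": -1,"tx": -28,"ty": -7.5,"tz": -16,"wx": 0,"wy": 0,"wz": -59},{"claw": -1,"tx": -31,"ty": -8.5,"tz": -16,"wx": 0,"wy": 0,"wz": -67},{"claw": -1,"tx": -34,"ty": -9.2,"tz": -16,"wx": 0,"wy": 0,"wz": -75},{"claw": -1,"tx": -35.8,"ty": -9.6,"tz": -16,"wx": 0,"wy": 0,"wz": -83},{"claw": -1,"tx": -35.8,"ty": -9.6,"tz": -16,"wx": 0,"wy": 0,"wz": -86.9}]}}

```text
time: 17.75
tool_pos: [0.532, -0.2398, 0.4286]
tool_rot: [0.03, 1.0, 0.0, -0.001]
ft_force: [-0.2, 0.3, 0.3]
width: 0.0855
gripper_force: 0.0
```

```bash
cat >> h.py <<'E'
def mag():
    from bench import camera,calibration
    c=calibration("wrist"); p,d=camera("wrist"); P,u,v=cloud(d,c); x,y,z=P.T
    r=lambda P,m:print(m.sum(),m.sum()>5 and cv2.minAreaRect((P[m][:,:2]*1000).astype(np.float32)))
    r(P,(x>.49)&(x<.553)&(y>-.30)&(y<-.18)&(z>.275)&(z<.31))
    ps,ds=camera("side"); P,u,v=cloud(ds,calibration("side")); x,y,z=P.T
    for g in (.166,.12,.074,.028,-.018): r(P,(x>.58)&(x<.68)&(abs(y-g)<.027)&(z>.295)&(z<.315))
E
python3 - <<'E'
from h import *
mag()
go(.533,-.2377,.253,86.5)
E
```

```text
3309 ((532.3856201171875, -237.69468688964844), (60.067874908447266, 41.62407302856445), 86.4085922241211)
712 ((632.6671752929688, 163.29513549804688), (61.011199951171875, 48.1739616394043), 0.16553881764411926)
612 ((632.168212890625, 121.27828216552734), (40.92498016357422, 60.105682373046875), 88.4068603515625)
20 ((641.964111328125, 60.63446807861328), (70.63999938964844, 39.99930953979492), 48.201786041259766)
499 ((631.55908203125, 31.85291290283203), (61.1063346862793, 37.945892333984375), 3.298386573791504)
0 False
to (0.533, -0.2377, 0.253): t=[-0.06  0.03 17.6 ] w=[ 0. -0. -0.]
```

Good; third jar.

Call:
{"name": "carry_out", "arguments": {"increments": [{"claw": -1,"tx": -0.1,"ty": 0,"tz": 4,"wx": 0,"wy": 0,"wz": 0},{"claw": -1,"tx": -0.1,"ty": 0,"tz": 8,"wx": 0,"wy": 0,"wz": 0},{"claw": -1,"tx": -0.1,"ty": 0,"tz": 12,"wx": 0,"wy": 0,"wz": 0},{"claw": -1,"tx": -0.1,"ty": 0,"tz": 15,"wx": 0,"wy": 0,"wz": 0},{"claw": -1,"tx": -0.1,"ty": 0,"tz": 16.8,"wx": 0,"wy": 0,"wz": 0},{"claw": -1,"tx": -0.1,"ty": 0,"tz": 17.6,"wx": 0,"wy": 0,"wz": 0},{"claw": -1,"tx": -0.1,"ty": 0,"tz": 17.6,"wx": 0,"wy": 0,"wz": 0},{"claw": 1,"tx": -0.1,"ty": 0,"tz": 17.6,"wx": 0,"wy": 0,"wz": 0},{"claw": 1,"tx": -0.1,"ty": 0,"tz": 17.6,"wx": 0,"wy": 0,"wz": 0},{"claw": 1,"tx": -0.1,"ty": 0,"tz": 17.6,"wx": 0,"wy": 0,"wz": 0},{"claw": 1,"tx": -0.1,"ty": 0,"tz": 17.6,"wx": 0,"wy": 0,"wz": 0},{"claw": 1,"tx": -0.1,"ty": 0,"tz": 17.6,"wx": 0,"wy": 0,"wz": 0},{"claw": 1,"tx": -0.1,"ty": 0,"tz": 17.6,"wx": 0,"wy": 0,"wz": 0},{"claw": 1,"tx": -0.1,"ty": 0,"tz": 17.6,"wx": 0,"wy": 0,"wz": 0}]}}

```text
time: 19.25
tool_pos: [0.5341, -0.2376, 0.2554]
tool_rot: [0.031, 1.0, -0.001, 0.002]
ft_force: [-0.2, 1.0, 5.8]
width: 0.0598
gripper_force: 32.9
```

Run:
```python
from h import *
go(.631,.074,.433,-.4)
```

```text
to (0.631, 0.074, 0.433): t=[ -7.82  31.67 -17.78] w=[ 0.1  0.2 86.9]
```

Call:
{"name": "carry_out", "arguments": {"increments": [{"claw": 1,"tx": 0,"ty": 0,"tz": -1,"wx": 0,"wy": 0,"wz": 0},{"claw": 1,"tx": 0,"ty": 0,"tz": -3,"wx": 0,"wy": 0,"wz": 0},{"claw": 1,"tx": 0,"ty": 0,"tz": -6,"wx": 0,"wy": 0,"wz": 0},{"claw": 1,"tx": 0,"ty": 0,"tz": -10,"wx": 0,"wy": 0,"wz": 0},{"claw": 1,"tx": 0,"ty": 0,"tz": -14,"wx": 0,"wy": 0,"wz": 0},{"claw": 1,"tx": 0,"ty": 2,"tz": -17,"wx": 0,"wy": 0,"wz": 4},{"claw": 1,"tx": 0,"ty": 5,"tz": -18,"wx": 0,"wy": 0,"wz": 12},{"claw": 1,"tx": -1,"ty": 8,"tz": -18,"wx": 0,"wy": 0,"wz": 20},{"claw": 1,"tx": -2,"ty": 11,"tz": -18,"wx": 0,"wy": 0,"wz": 28},{"claw": 1,"tx": -3,"ty": 14,"tz": -18,"wx": 0,"wy": 0,"wz": 36},{"claw": 1,"tx": -4,"ty": 17,"tz": -18,"wx": 0,"wy": 0,"wz": 44},{"claw": 1,"tx": -5,"ty": 20,"tz": -18,"wx": 0,"wy": 0,"wz": 52},{"claw": 1,"tx": -6,"ty": 23,"tz": -18,"wx": 0,"wy": 0,"wz": 60},{"claw": 1,"tx": -7,"ty": 26,"tz": -18,"wx": 0,"wy": 0,"wz": 68},{"claw": 1,"tx": -7.8,"ty": 29,"tz": -18,"wx": 0,"wy": 0,"wz": 76},{"claw": 1,"tx": -7.8,"ty": 31.7,"tz": -18,"wx": 0,"wy": 0,"wz": 84},{"claw": 1,"tx": -7.8,"ty": 31.7,"tz": -18,"wx": 0,"wy": 0,"wz": 86.9},{"claw": 1,"tx": -7.8,"ty": 31.7,"tz": -18,"wx": 0,"wy": 0,"wz": 86.9},{"claw": 1,"tx": -7.8,"ty": 31.7,"tz": -18,"wx": 0,"wy": 0,"wz": 86.9}]}}

```text
time: 21.15
tool_pos: [0.6308, 0.074, 0.4333]
tool_rot: [0.709, 0.705, -0.0, -0.0]
ft_force: [-0.2, -0.1, -1.2]
width: 0.0598
gripper_force: 33.0
```

Run:
```python
from h import *
go(.6305,.074,.269,-.4)
```

```text
to (0.6305, 0.074, 0.269): t=[ 1.000e-02 -3.000e-02  1.643e+01] w=[-0.   0.   0.1]
```

Call:
{"name": "carry_out", "arguments": {"increments": [{"claw": 1,"tx": 0,"ty": 0,"tz": 4,"wx": 0,"wy": 0,"wz": 0},{"claw": 1,"tx": 0,"ty": 0,"tz": 8,"wx": 0,"wy": 0,"wz": 0},{"claw": 1,"tx": 0,"ty": 0,"tz": 11,"wx": 0,"wy": 0,"wz": 0},{"claw": 1,"tx": 0,"ty": 0,"tz": 13,"wx": 0,"wy": 0,"wz": 0},{"claw": 1,"tx": 0,"ty": 0,"tz": 14.5,"wx": 0,"wy": 0,"wz": 0},{"claw": 1,"tx": 0,"ty": 0,"tz": 15.5,"wx": 0,"wy": 0,"wz": 0},{"claw": 1,"tx": 0,"ty": 0,"tz": 16.1,"wx": 0,"wy": 0,"wz": 0},{"claw": 1,"tx": 0,"ty": 0,"tz": 16.4,"wx": 0,"wy": 0,"wz": 0},{"claw": 1,"tx": 0,"ty": 0,"tz": 16.5,"wx": 0,"wy": 0,"wz": 0},{"claw": 1,"tx": 0,"ty": 0,"tz": 16.5,"wx": 0,"wy": 0,"wz": 0}]}}

```text
time: 22.15
tool_pos: [0.631, 0.0735, 0.2699]
tool_rot: [0.71, 0.704, 0.0, 0.001]
ft_force: [-2.2, -4.3, 3.7]
width: 0.0596
gripper_force: 33.5
```

Run:
```python
from h import *
go(.533,-.2377,.43,86.5)
```

```text
to (0.533, -0.2377, 0.43): t=[-31.21  -9.52 -16.  ] w=[  0.1   0.1 -86.9]
```

Call:
{"name": "carry_out", "arguments": {"increments": [{"claw": 1,"tx": 0,"ty": 0,"tz": 0.1,"wx": 0,"wy": 0,"wz": 0},{"claw": -0.2,"tx": 0,"ty": 0,"tz": 0.1,"wx": 0,"wy": 0,"wz": 0},{"claw": -1,"tx": 0,"ty": 0,"tz": 0.1,"wx": 0,"wy": 0,"wz": 0},{"claw": -1,"tx": 0,"ty": 0,"tz": 0.1,"wx": 0,"wy": 0,"wz": 0},{"claw": -1,"tx": 0,"ty": 0,"tz": 0,"wx": 0,"wy": 0,"wz": 0},{"claw": -1,"tx": 0,"ty": 0,"tz": -2,"wx": 0,"wy": 0,"wz": 0},{"claw": -1,"tx": 0,"ty": 0,"tz": -6,"wx": 0,"wy": 0,"wz": 0},{"claw": -1,"tx": 0,"ty": 0,"tz": -10,"wx": 0,"wy": 0,"wz": 0},{"claw": -1,"tx": -2,"ty": -0.5,"tz": -14,"wx": 0,"wy": 0,"wz": -3},{"claw": -1,"tx": -5,"ty": -1.5,"tz": -16,"wx": 0,"wy": 0,"wz": -11},{"claw": -1,"tx": -8,"ty": -2.5,"tz": -16,"wx": 0,"wy": 0,"wz": -19},{"claw": -1,"tx": -11,"ty": -3.5,"tz": -16,"wx": 0,"wy": 0,"wz": -27},{"claw": -1,"tx": -14,"ty": -4.5,"tz": -16,"wx": 0,"wy": 0,"wz": -35},{"claw": -1,"tx": -17,"ty": -5.5,"tz": -16,"wx": 0,"wy": 0,"wz": -43},{"claw": -1,"tx": -20,"ty": -6.5,"tz": -16,"wx": 0,"wy": 0,"wz": -51},{"claw": -1,"tx": -23,"ty": -7.5,"tz": -16,"wx": 0,"wy": 0,"wz": -59},{"claw": -1,"tx": -26,"ty": -8.5,"tz": -16,"wx": 0,"wy": 0,"wz": -67},{"claw": -1,"tx": -29,"ty": -9.2,"tz": -16,"wx": 0,"wy": 0,"wz": -75},{"claw": -1,"tx": -31.2,"ty": -9.5,"tz": -16,"wx": 0,"wy": 0,"wz": -83},{"claw": -1,"tx": -31.2,"ty": -9.5,"tz": -16,"wx": 0,"wy": 0,"wz": -86.9}]}}

```text
time: 24.15
tool_pos: [0.5332, -0.2397, 0.4272]
tool_rot: [0.03, 1.0, 0.0, -0.001]
ft_force: [0.5, 0.5, 0.1]
width: 0.0856
gripper_force: 0.0
```

Run:
```python
from h import *
mag()
go(.533,-.2377,.253,86.5)
```

```text
0 False
709 ((632.49951171875, 163.0766143798828), (61.09138107299805, 47.680728912353516), 0.25202399492263794)
642 ((632.7437133789062, 116.98593139648438), (61.12852096557617, 48.085716247558594), 0.6997475028038025)
577 ((631.8677978515625, 71.66734313964844), (60.15235137939453, 48.98308181762695), 1.012539029121399)
501 ((631.0687255859375, 31.729646682739258), (60.700138092041016, 37.147674560546875), 1.6496697664260864)
0 False
to (0.533, -0.2377, 0.253): t=[ 6.000e-02 -1.000e-02  1.747e+01] w=[ 0. -0. -0.]
```

Call:
{"name": "carry_out", "arguments": {"increments": [{"claw": -1,"tx": 1,"ty": 1.5,"tz": 0,"wx": 0,"wy": 0,"wz": 8},{"claw": -1,"tx": 2,"ty": 3,"tz": 0,"wx": 0,"wy": 0,"wz": 16},{"claw": -1,"tx": 3,"ty": 4.5,"tz": 0,"wx": 0,"wy": 0,"wz": 24},{"claw": -1,"tx": 4,"ty": 6,"tz": 0,"wx": 0,"wy": 0,"wz": 32},{"claw": -1,"tx": 5,"ty": 7.5,"tz": 0,"wx": 0,"wy": 0,"wz": 40},{"claw": -1,"tx": 6,"ty": 9,"tz": 0,"wx": 0,"wy": 0,"wz": 48},{"claw": -1,"tx": 7,"ty": 10.5,"tz": 0,"wx": 0,"wy": 0,"wz": 56},{"claw": -1,"tx": 8,"ty": 12,"tz": 0,"wx": 0,"wy": 0,"wz": 64},{"claw": -1,"tx": 9,"ty": 13.5,"tz": 0,"wx": 0,"wy": 0,"wz": 72},{"claw": -1,"tx": 10,"ty": 15,"tz": 0,"wx": 0,"wy": 0,"wz": 80},{"claw": -1,"tx": 11.2,"ty": 16.5,"tz": 0,"wx": 0,"wy": 0,"wz": 87},{"claw": -1,"tx": 11.2,"ty": 16.5,"tz": 0,"wx": 0,"wy": 0,"wz": 87},{"claw": -1,"tx": 11.2,"ty": 16.5,"tz": 0,"wx": 0,"wy": 0,"wz": 87}]}}

```text
time: 25.55
tool_pos: [0.432, -0.0651, 0.4286]
tool_rot: [0.709, 0.705, 0.0, 0.001]
ft_force: [0.4, -0.4, 0.0]
width: 0.0856
gripper_force: 0.0
```

Run:
```python
from h import *
from bench import camera,calibration,bot
r=lambda P,m:print(m.sum(),m.sum()>5 and cv2.minAreaRect((P[m][:,:2]*1000).astype(np.float32)))
c=calibration("wrist"); p,d=camera("wrist"); s,ds=camera("scene")
for q,dd,cc in((p,d,c),(s,ds,calibration("scene"))):
    P,u,v=cloud(dd,cc); x,y,z=P.T; col=q[v,u].astype(int)
    b=(x>.34)&(x<.53)&(y>-.26)&(y<.12)
    r(P,b&(abs(z-.277)<.004)); r(P,b&(abs(z-.24)<.003)&(col.min(1)>140)&(col[:,2]>col[:,0]-20))
print(bot.get_state()["tool_pos"])
cv2.imwrite("pics/j4.png",np.hstack([cv2.resize(s[170:400,140:500,::-1],None,fx=1.2,fy=1.2),cv2.resize(p[:,:,::-1],(368,276))]))
```

```text
1194 ((458.511474609375, -137.12002563476562), (33.21053695678711, 211.46292114257812), 20.357620239257812)
10469 ((472.19097900390625, -68.49642944335938), (291.17034912109375, 120.47430419921875), 88.9644775390625)
242 ((464.0651550292969, -147.07373046875), (34.794395446777344, 227.57806396484375), 21.84414291381836)
1957 ((469.8590393066406, -91.40379333496094), (336.68853759765625, 120.6727523803711), 89.86431884765625)
[ 0.43231046 -0.06577082  0.42798666]
```

View pics/j4.png

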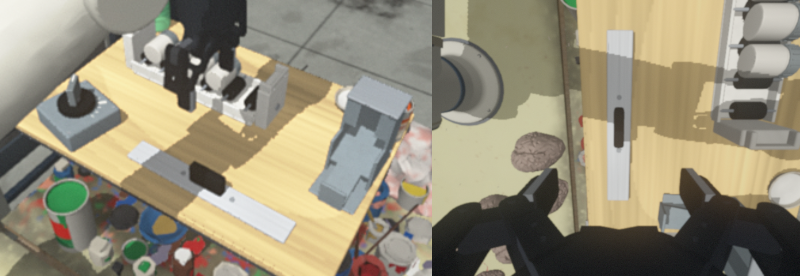

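Run:
```python
from h import *
from bench import camera,calibration
r=lambda P,m:print(m.sum(),m.sum()>5 and cv2.minAreaRect((P[m][:,:2]*1000).astype(np.float32)))
c=calibration("wrist"); p,d=camera("wrist")
P,u,v=cloud(d,c); x,y,z=P.T; col=p[v,u].astype(int)
b=(x>.36)&(x<.48)&(y>-.25)&(y<.12)
r(P,b&(abs(z-.277)<.005)&(col.max(1)<90)); r(P,b&(abs(z-.24)<.003)&(x<.465))
```

```text
1062 ((431.6003723144531, -64.50128173828125), (58.14313888549805, 14.402085304260254), 89.9006118774414)
11115 ((431.95172119140625, -65.33517456054688), (287.00360107421875, 40.088233947753906), 88.93997955322266)
```

Call:
{"name": "carry_out", "arguments": {"grip_force": 60, "increments": [{"claw": -1,"tx": 0,"ty": 0,"tz": 4,"wx": 0,"wy": 0,"wz": 0.7},{"claw": -1,"tx": 0,"ty": 0,"tz": 8,"wx": 0,"wy": 0,"wz": 0.7},{"claw": -1,"tx": 0,"ty": 0,"tz": 12,"wx": 0,"wy": 0,"wz": 0.7},{"claw": -1,"tx": 0,"ty": 0,"tz": 15,"wx": 0,"wy": 0,"wz": 0.7},{"claw": -1,"tx": 0,"ty": 0,"tz": 17,"wx": 0,"wy": 0,"wz": 0.7},{"claw": -1,"tx": 0,"ty": 0,"tz": 18,"wx": 0,"wy": 0,"wz": 0.7},{"claw": -1,"tx": 0,"ty": 0,"tz": 18.2,"wx": 0,"wy": 0,"wz": 0.7},{"claw": 0,"tx": 0,"ty": 0,"tz": 18.2,"wx": 0,"wy": 0,"wz": 0.7},{"claw": 0.3,"tx": 0,"ty": 0,"tz": 18.2,"wx": 0,"wy": 0,"wz": 0.7},{"claw": 1,"tx": 0,"ty": 0,"tz": 18.2,"wx": 0,"wy": 0,"wz": 0.7},{"claw": 1,"tx": 0,"ty": 0,"tz": 18.2,"wx": 0,"wy": 0,"wz": 0.7},{"claw": 1,"tx": 0,"ty": 0,"tz": 18.2,"wx": 0,"wy": 0,"wz": 0.7},{"claw": 1,"tx": 0,"ty": 0,"tz": 18.2,"wx": 0,"wy": 0,"wz": 0.7},{"claw": 1,"tx": 0,"ty": 0,"tz": 18.2,"wx": 0,"wy": 0,"wz": 0.7},{"claw": 1,"tx": 0,"ty": 0,"tz": 18.2,"wx": 0,"wy": 0,"wz": 0.7}]}}

```text
time: 27.2
tool_pos: [0.432, -0.0656, 0.2469]
tool_rot: [0.714, 0.7, 0.0, 0.0]
ft_force: [-0.7, -0.7, 4.5]
width: 0.0152
gripper_force: 59.6
```

Run:
```python
from h import *
go(.6305,.0742,.45,-.4)
```

```text
to (0.6305, 0.0742, 0.45): t=[ 14.38  19.57 -20.29] w=[ 0.1  0.  -0.8]
```

Call:
{"name": "carry_out", "arguments": {"increments": [{"claw": 1,"tx": 0,"ty": 0,"tz": -1,"wx": 0,"wy": 0,"wz": 0},{"claw": 1,"tx": 0,"ty": 0,"tz": -3,"wx": 0,"wy": 0,"wz": 0},{"claw": 1,"tx": 0,"ty": 0,"tz": -6,"wx": 0,"wy": 0,"wz": 0},{"claw": 1,"tx": 0,"ty": 0,"tz": -10,"wx": 0,"wy": 0,"wz": 0},{"claw": 1,"tx": 0,"ty": 0,"tz": -14,"wx": 0,"wy": 0,"wz": 0},{"claw": 1,"tx": 0,"ty": 0,"tz": -18,"wx": 0,"wy": 0,"wz": 0},{"claw": 1,"tx": 1,"ty": 2,"tz": -20,"wx": 0,"wy": 0,"wz": 0},{"claw": 1,"tx": 3,"ty": 5,"tz": -20.3,"wx": 0,"wy": 0,"wz": -0.8},{"claw": 1,"tx": 5,"ty": 8,"tz": -20.3,"wx": 0,"wy": 0,"wz": -0.8},{"claw": 1,"tx": 8,"ty": 11,"tz": -20.3,"wx": 0,"wy": 0,"wz": -0.8},{"claw": 1,"tx": 11,"ty": 14,"tz": -20.3,"wx": 0,"wy": 0,"wz": -0.8},{"claw": 1,"tx": 13,"ty": 17,"tz": -20.3,"wx": 0,"wy": 0,"wz": -0.8},{"claw": 1,"tx": 14,"ty": 19,"tz": -20.3,"wx": 0,"wy": 0,"wz": -0.8},{"claw": 1,"tx": 14.4,"ty": 19.6,"tz": -20.3,"wx": 0,"wy": 0,"wz": -0.8},{"claw": 1,"tx": 14.4,"ty": 19.6,"tz": -20.3,"wx": 0,"wy": 0,"wz": -0.8},{"claw": 1,"tx": 14.4,"ty": 19.6,"tz": -20.3,"wx": 0,"wy": 0,"wz": -0.8},{"claw": 1,"tx": 14.4,"ty": 19.6,"tz": -20.3,"wx": 0,"wy": 0,"wz": -0.8}]}}

```text
time: 28.9
tool_pos: [0.6304, 0.0739, 0.4499]
tool_rot: [0.71, 0.704, 0.0, 0.0]
ft_force: [-0.1, 0.3, -2.2]
width: 0.015
gripper_force: 59.2
```

Run:
```python
from h import *
from bench import camera,calibration,bot
r=lambda P,m:print(m.sum(),m.sum()>5 and cv2.minAreaRect((P[m][:,:2]*1000).astype(np.float32)))
c=calibration("side"); p,d=camera("side"); P,u,v=cloud(d,c); x,y,z=P.T
b=(x>.58)&(x<.68)&(y>-.12)&(y<.27)
m=b&(abs(z-.445)<.012); r(P,m); print(np.polyfit(y[m],z[m],1))
h,e=np.histogram(z[b&(z>.35)],np.arange(.4,.5,.004));print(h,e[:1])
go(.6305,.0742,.35,-.4); go(.6305,.0742,.329,-.4)
```

```text
2466 ((630.843505859375, 74.83609771728516), (288.9213562011719, 41.47532653808594), 89.59213256835938)
[-0.00188267  0.44374383]
[   0    0    0    0    0    0    0    0    5  156 1525  694   40   35
   53   59   66   63   69  114  132   59   44   63] [0.4]
to (0.6305, 0.0742, 0.35): t=[4.000e-02 1.000e-02 1.002e+01] w=[ 0.1 -0.  -0. ]
to (0.6305, 0.0742, 0.329): t=[4.000e-02 1.000e-02 1.212e+01] w=[ 0.1 -0.  -0. ]
```

Call:
{"name": "carry_out", "arguments": {"increments": [{"claw": 1,"tx": 0,"ty": 0,"tz": 3,"wx": 0,"wy": 0,"wz": 0},{"claw": 1,"tx": 0,"ty": 0,"tz": 6,"wx": 0,"wy": 0,"wz": 0},{"claw": 1,"tx": 0,"ty": 0,"tz": 9,"wx": 0,"wy": 0,"wz": 0},{"claw": 1,"tx": 0,"ty": 0,"tz": 10.5,"wx": 0,"wy": 0,"wz": 0},{"claw": 1,"tx": 0,"ty": 0,"tz": 11.3,"wx": 0,"wy": 0,"wz": 0},{"claw": 1,"tx": 0,"ty": 0,"tz": 11.8,"wx": 0,"wy": 0,"wz": 0},{"claw": 1,"tx": 0,"ty": 0,"tz": 12,"wx": 0,"wy": 0,"wz": 0},{"claw": 1,"tx": 0,"ty": 0,"tz": 12.1,"wx": 0,"wy": 0,"wz": 0},{"claw": 1,"tx": 0,"ty": 0,"tz": 12.1,"wx": 0,"wy": 0,"wz": 0}]}}

```text
time: 29.85
tool_pos: [0.6309, 0.0742, 0.33]
tool_rot: [0.71, 0.705, 0.001, 0.001]
ft_force: [-1.0, -0.2, 0.6]
width: 0.0155
gripper_force: 59.8
```

Call:
{"name": "carry_out", "arguments": {"increments": [{"claw": 1,"tx": 0,"ty": 0,"tz": 0.1,"wx": 0,"wy": 0,"wz": 0},{"claw": 1,"tx": 0,"ty": 0,"tz": 0.1,"wx": 0,"wy": 0,"wz": 0},{"claw": 0.4,"tx": 0,"ty": 0,"tz": 0.1,"wx": 0,"wy": 0,"wz": 0},{"claw": -0.2,"tx": 0,"ty": 0,"tz": 0.1,"wx": 0,"wy": 0,"wz": 0},{"claw": -0.2,"tx": 0,"ty": 0,"tz": 0,"wx": 0,"wy": 0,"wz": 0},{"claw": -0.2,"tx": 0,"ty": 0,"tz": 0,"wx": 0,"wy": 0,"wz": 0},{"claw": -0.2,"tx": 0,"ty": 0,"tz": -2,"wx": 0,"wy": 0,"wz": 0},{"claw": -0.2,"tx": 0,"ty": 0,"tz": -5,"wx": 0,"wy": 0,"wz": 0},{"claw": -0.2,"tx": 0,"ty": 0,"tz": -8,"wx": 0,"wy": 0,"wz": 0},{"claw": -0.2,"tx": 0,"ty": 0,"tz": -11,"wx": 0,"wy": 0,"wz": 0},{"claw": -0.2,"tx": 0,"ty": 0,"tz": -12,"wx": 0,"wy": 0,"wz": 0},{"claw": -0.2,"tx": 0,"ty": 0,"tz": -12,"wx": 0,"wy": 0,"wz": 0}]}}

```text
time: 31.05
tool_pos: [0.6311, 0.0743, 0.4505]
tool_rot: [0.71, 0.705, 0.002, 0.001]
ft_force: [0.0, -0.0, 0.1]
width: 0.0511
gripper_force: 0.0
```

Run:
```python
from h import *
from bench import camera,calibration,bot
r=lambda P,m:print(m.sum(),m.sum()>5 and cv2.minAreaRect((P[m][:,:2]*1000).astype(np.float32)))
c=calibration("side"); p,d=camera("side"); P,u,v=cloud(d,c); x,y,z=P.T
b=(x>.60)&(x<.66)&(y>-.09)&(y<.24)
m=b&(abs(z-.323)<.004); r(P,m); print(np.polyfit(y[m],z[m],1)); r(P,b&(abs(z-.36)<.004))
k=(x>.35)&(x<.53)&(y>.12)&(y<.28); r(P,k&(abs(z-.326)<.004))
cv2.imwrite("pics/s5.png",cv2.resize(p[190:410,190:440,::-1],None,fx=2.7,fy=2.7))
```

```text
2611 ((629.74267578125, 75.31182098388672), (59.67041778564453, 312.9892883300781), 0.07961549609899521)
[-0.00061483  0.32353924]
229 ((632.0781860351562, 75.56880187988281), (17.77280616760254, 58.49616622924805), 0.2788488268852234)
221 ((434.4597473144531, 197.46446228027344), (39.7214469909668, 13.740530014038086), 32.495914459228516)
```

View pics/s5.png

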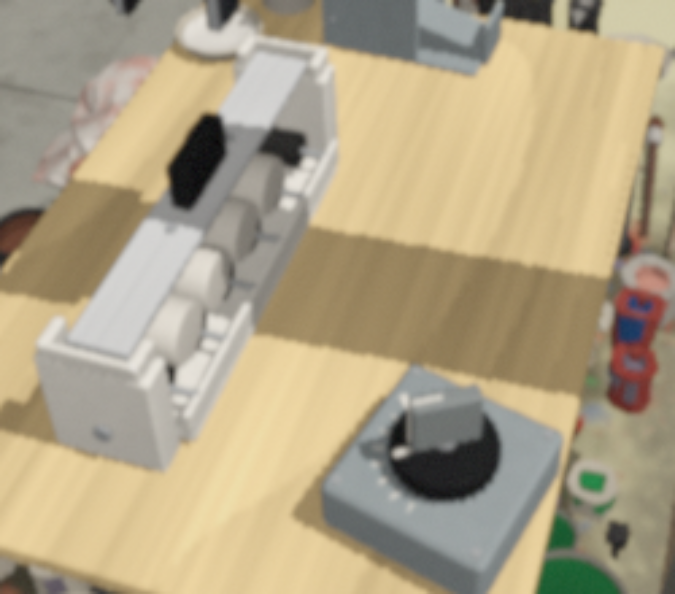

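Call:
{"name": "carry_out", "arguments": {"increments": [{"claw": -0.2,"tx": 0,"ty": 0,"tz": 0,"wx": 0,"wy": 0,"wz": -8},{"claw": -0.2,"tx": 1,"ty": -1,"tz": 0,"wx": 0,"wy": 0,"wz": -16},{"claw": -0.2,"tx": 2,"ty": -3,"tz": 0,"wx": 0,"wy": 0,"wz": -24},{"claw": -0.2,"tx": 3,"ty": -5,"tz": 0,"wx": 0,"wy": 0,"wz": -32},{"claw": -0.2,"tx": 4,"ty": -7,"tz": 0,"wx": 0,"wy": 0,"wz": -40},{"claw": -0.2,"tx": 5,"ty": -9,"tz": 0,"wx": 0,"wy": 0,"wz": -48},{"claw": -0.2,"tx": 6,"ty": -11,"tz": 0,"wx": 0,"wy": 0,"wz": -56},{"claw": -0.2,"tx": 7,"ty": -13,"tz": 0,"wx": 0,"wy": 0,"wz": -64},{"claw": -0.2,"tx": 8,"ty": -15,"tz": 0,"wx": 0,"wy": 0,"wz": -72},{"claw": -0.2,"tx": 10,"ty": -17,"tz": 0,"wx": 0,"wy": 0,"wz": -80},{"claw": -0.2,"tx": 11.5,"ty": -18.5,"tz": 0,"wx": 0,"wy": 0,"wz": -88},{"claw": -0.2,"tx": 12.3,"ty": -19.7,"tz": 0,"wx": 0,"wy": 0,"wz": -96},{"claw": -0.2,"tx": 12.3,"ty": -19.7,"tz": 0,"wx": 0,"wy": 0,"wz": -104},{"claw": -0.2,"tx": 12.3,"ty": -19.7,"tz": 0,"wx": 0,"wy": 0,"wz": -112},{"claw": -0.2,"tx": 12.3,"ty": -19.7,"tz": 0,"wx": 0,"wy": 0,"wz": -120},{"claw": -0.2,"tx": 12.3,"ty": -19.7,"tz": 0,"wx": 0,"wy": 0,"wz": -121.5},{"claw": -0.2,"tx": 12.3,"ty": -19.7,"tz": 0,"wx": 0,"wy": 0,"wz": -121.5},{"claw": -0.2,"tx": 12.3,"ty": -19.7,"tz": 0,"wx": 0,"wy": 0,"wz": -121.5}]}}

```text
time: 32.9
tool_pos: [0.4348, 0.1986, 0.4476]
tool_rot: [-0.267, 0.964, -0.0, -0.001]
ft_force: [0.0, -0.9, 0.3]
width: 0.0515
gripper_force: 0.0
```

```bash
cat > k.py <<'E'
from h import *
from bench import camera,calibration,bot
import sys
c=calibration("wrist"); p,d=camera("wrist"); P,u,v=cloud(d,c); x,y,z=P.T
k=(x>.35)&(x<.53)&(y>.12)&(y<.28)
def r(n,m):
    q=cv2.minAreaRect((P[m][:,:2]*1000).astype(np.float32)); print(n,m.sum(),np.round(np.array(q[0]+q[1]+(q[2],)),1)); return np.array(q[0])/1000
r("inner",k&(abs(z-.326)<.005)); o=r("outer",k&(abs(z-.288)<.004)); b=r("box",k&(abs(z-.272)<.003))
s=bot.get_state(); print(s["tool_pos"],s["joints"].round(2),s["time"])
# white pixels on the box plane and on the knobs
g=p.astype(int); w=((g.min(2)>175)&(g.max(2)-g.min(2)<30)).astype(np.uint8)
n,l,st,ce=cv2.connectedComponentsWithStats(w)
for i in range(1,n):
    if 3<st[i,4]<600:
        for zz,nm in((.272,"box"),(.288,"outer"),(.326,"inner")):
            q=ray(*ce[i],c,zz); e=q[:2]-b; rr=np.hypot(*e)
            if rr<.07: print(nm,ce[i].round(0),st[i,4],"r %.1f ang %.1f"%(rr*1000,np.degrees(np.arctan2(e[1],e[0]))))
h=ce*0
uu,vv=u[k&(z>.25)],v[k&(z>.25)]
cv2.imwrite(sys.argv[1],cv2.resize(p[max(vv.min()-10,0):vv.max()+10,uu.min()-10:uu.max()+10,::-1],(600,560)))
print(uu.min(),uu.max(),vv.min(),vv.max())
go(b[0],b[1],.296,121)
E
python3 k.py pics/k1.png
```

```text
inner 746 [432.4 197.4  41.   11.1  31.1]
outer 2983 [431.5 197.3  61.3  62.9  29.2]
box 7963 [431.6 197.5 102.7 102.9  76. ]
[0.43479573 0.19866305 0.44782446] [ 0.36 -0.07  1.    0.    2.22 -1.75] 32.95
box [324. 145.] 16 r 61.6 ang -148.3
outer [324. 145.] 16 r 61.6 ang -148.3
inner [324. 145.] 16 r 61.7 ang -148.5
box [392. 215.] 16 r 61.9 ang 120.4
outer [392. 215.] 16 r 58.8 ang 123.5
inner [392. 215.] 16 r 52.4 ang 132.1
box [324. 241.] 105 r 26.1 ang 29.6
outer [324. 241.] 105 r 21.7 ang 29.5
inner [324. 241.] 105 r 11.1 ang 28.8
box [353. 243.] 26 r 38.7 ang 74.3
outer [353. 243.] 26 r 34.5 ang 77.9
inner [353. 243.] 26 r 25.6 ang 91.0
box [296. 246.] 10 r 40.9 ang -10.0
outer [296. 246.] 10 r 36.5 ang -13.2
inner [296. 246.] 10 r 26.8 ang -24.8
box [343. 250.] 28 r 38.9 ang 57.7
outer [343. 250.] 28 r 34.1 ang 60.1
inner [343. 250.] 28 r 23.4 ang 69.7
box [332. 254.] 19 r 39.5 ang 40.6
outer [332. 254.] 19 r 34.5 ang 41.5
inner [332. 254.] 19 r 22.5 ang 45.4
box [319. 256.] 8 r 41.0 ang 23.6
outer [319. 256.] 8 r 35.8 ang 23.0
inner [319. 256.] 8 r 23.5 ang 20.5
box [324. 278.] 12 r 63.4 ang 30.4
outer [324. 278.] 12 r 57.1 ang 30.4
inner [324. 278.] 12 r 42.1 ang 30.4
0 639 134 479
to (np.float64(0.4316270751953125), np.float64(0.19747036743164062), 0.296): t=[ 0.32  0.06 15.18] w=[ 0. -0. -0.]
```

View pics/k1.png

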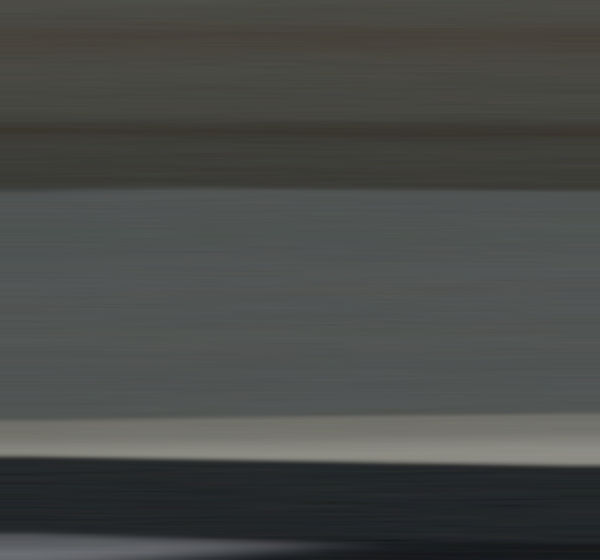

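```bash
cat > k2.py <<'E'
from h import *
from bench import camera,calibration
import sys
c=calibration("wrist"); p,d=camera("wrist"); b=np.array([float(a) for a in sys.argv[2:4]])
cv2.imwrite(sys.argv[1],cv2.resize(p[130:300,220:430,::-1],None,fx=3.5,fy=3.5,interpolation=cv2.INTER_CUBIC))
# polar profile of brightness on box top at r=41mm
K=c["K"]; Rw=R.from_quat(c["orientation"])
g=cv2.cvtColor(p,cv2.COLOR_RGB2GRAY)
def prof(r,z):
    a=np.arange(-180,180,1.); q=np.c_[b[0]+r*np.cos(np.radians(a)),b[1]+r*np.sin(np.radians(a)),a*0+z]
    t=Rw.inv().apply(q-c["xyz"]); uv=(t[:,:2]/t[:,2:]*K[0,0]+K[:2,2]).astype(np.float32)
    return cv2.remap(g,uv[:,0],uv[:,1],cv2.INTER_LINEAR).ravel()
P=sum(prof(r,.272).astype(float) for r in(.040,.042,.044))/3
from scipy.signal import find_peaks
i,_=find_peaks(P,prominence=15,width=2); print([(int(j-180),int(P[j]),round(float(w),1)) for j,w in zip(i,_["widths"])])
for r in(.026,.029): 
    P=prof(r,.288).astype(float); i,_=find_peaks(P,prominence=30); print("outer",r,[(int(j-180),int(P[j])) for j in i])
E
python3 k2.py pics/k2.png .4322 .1975
```

```text
[(-95, 129, 4.7), (-61, 129, 4.2), (-44, 167, 7.5), (-10, 181, 15.2), (24, 181, 4.0), (75, 183, 4.9)]
outer 0.026 [(30, 224)]
outer 0.029 [(30, 223)]
```

View pics/k2.png

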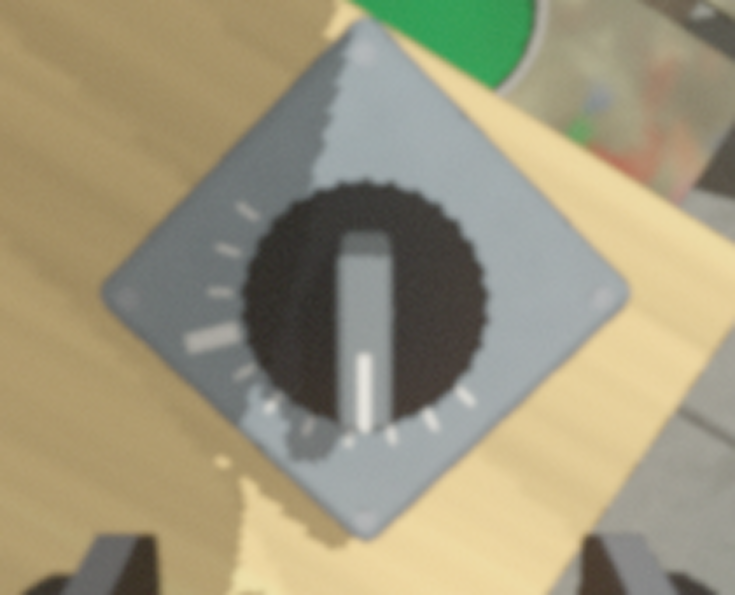

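Call:
{"name": "carry_out", "arguments": {"grip_force": 40, "increments": [{"claw": -0.2,"tx": 0.3,"ty": 0,"tz": 4,"wx": 0,"wy": 0,"wz": 0},{"claw": -0.2,"tx": 0.3,"ty": 0,"tz": 8,"wx": 0,"wy": 0,"wz": 0},{"claw": -0.2,"tx": 0.3,"ty": 0,"tz": 11,"wx": 0,"wy": 0,"wz": 0},{"claw": -0.2,"tx": 0.3,"ty": 0,"tz": 13.5,"wx": 0,"wy": 0,"wz": 0},{"claw": -0.2,"tx": 0.3,"ty": 0,"tz": 14.7,"wx": 0,"wy": 0,"wz": 0},{"claw": -0.2,"tx": 0.3,"ty": 0,"tz": 15,"wx": 0,"wy": 0,"wz": 0},{"claw": -0.2,"tx": 0.3,"ty": 0,"tz": 15,"wx": 0,"wy": 0,"wz": 0},{"claw": 0.4,"tx": 0.3,"ty": 0,"tz": 15,"wx": 0,"wy": 0,"wz": 0},{"claw": 1,"tx": 0.3,"ty": 0,"tz": 15,"wx": 0,"wy": 0,"wz": 0},{"claw": 1,"tx": 0.3,"ty": 0,"tz": 15,"wx": 0,"wy": 0,"wz": 0},{"claw": 1,"tx": 0.3,"ty": 0,"tz": 15,"wx": 0,"wy": 0,"wz": 0},{"claw": 1,"tx": 0.3,"ty": 0,"tz": 15,"wx": 0,"wy": 0,"wz": 0}]}}

```text
time: 34.2
tool_pos: [0.433, 0.1966, 0.2997]
tool_rot: [-0.267, 0.964, -0.001, 0.002]
ft_force: [3.2, -3.4, 5.8]
width: 0.0115
gripper_force: 42.7
```

Run:
```python
from h import *
go(.4325,.1975,.297,45.7)
```

```text
to (0.4325, 0.1975, 0.297): t=[-0.01  0.1   0.27] w=[ 0.   0.2 75.3]
```

Call:
{"name": "carry_out", "arguments": {"increments": [{"claw": 1,"tx": 0,"ty": 0,"tz": 0,"wx": 0,"wy": 0,"wz": 5},{"claw": 1,"tx": 0,"ty": 0,"tz": 0,"wx": 0,"wy": 0,"wz": 11},{"claw": 1,"tx": 0,"ty": 0,"tz": 0,"wx": 0,"wy": 0,"wz": 17},{"claw": 1,"tx": 0,"ty": 0,"tz": 0,"wx": 0,"wy": 0,"wz": 23},{"claw": 1,"tx": 0,"ty": 0,"tz": 0,"wx": 0,"wy": 0,"wz": 29},{"claw": 1,"tx": 0,"ty": 0,"tz": 0,"wx": 0,"wy": 0,"wz": 35},{"claw": 1,"tx": 0,"ty": 0,"tz": 0,"wx": 0,"wy": 0,"wz": 41},{"claw": 1,"tx": 0,"ty": 0,"tz": 0,"wx": 0,"wy": 0,"wz": 47},{"claw": 1,"tx": 0,"ty": 0,"tz": 0,"wx": 0,"wy": 0,"wz": 53},{"claw": 1,"tx": 0,"ty": 0,"tz": 0,"wx": 0,"wy": 0,"wz": 59},{"claw": 1,"tx": 0,"ty": 0,"tz": 0,"wx": 0,"wy": 0,"wz": 65},{"claw": 1,"tx": 0,"ty": 0,"tz": 0,"wx": 0,"wy": 0,"wz": 70},{"claw": 1,"tx": 0,"ty": 0,"tz": 0,"wx": 0,"wy": 0,"wz": 73.5},{"claw": 1,"tx": 0,"ty": 0,"tz": 0,"wx": 0,"wy": 0,"wz": 75.4},{"claw": 1,"tx": 0,"ty": 0,"tz": 0,"wx": 0,"wy": 0,"wz": 75.4},{"claw": 1,"tx": 0,"ty": 0,"tz": 0,"wx": 0,"wy": 0,"wz": 75.4},{"claw": 1,"tx": 0,"ty": 0,"tz": 0,"wx": 0,"wy": 0,"wz": 75.4}]}}

```text
time: 35.9
tool_pos: [0.433, 0.1961, 0.2997]
tool_rot: [0.378, 0.926, 0.0, 0.002]
ft_force: [2.9, -6.4, 5.6]
width: 0.0112
gripper_force: 42.8
```

Run:
```python
from h import *
go(.4325,.1975,.297,45.7)
```

```text
to (0.4325, 0.1975, 0.297): t=[0.14 0.06 0.27] w=[ 0.1  0.2 -0.1]
```

Release and lift straight, then look.

Call:
{"name": "carry_out", "arguments": {"increments": [{"claw": 0.4,"tx": 0,"ty": 0,"tz": 0,"wx": 0,"wy": 0,"wz": 0},{"claw": -0.2,"tx": 0,"ty": 0,"tz": 0,"wx": 0,"wy": 0,"wz": 0},{"claw": -0.2,"tx": 0,"ty": 0,"tz": 0,"wx": 0,"wy": 0,"wz": 0},{"claw": -0.2,"tx": 0,"ty": 0,"tz": 0,"wx": 0,"wy": 0,"wz": 0},{"claw": -0.2,"tx": 0,"ty": 0,"tz": -2,"wx": 0,"wy": 0,"wz": 0},{"claw": -0.2,"tx": 0,"ty": 0,"tz": -6,"wx": 0,"wy": 0,"wz": 0},{"claw": -0.2,"tx": 0,"ty": 0,"tz": -10,"wx": 0,"wy": 0,"wz": 0},{"claw": -0.2,"tx": 0,"ty": 0,"tz": -14,"wx": 0,"wy": 0,"wz": 0},{"claw": -0.2,"tx": 0,"ty": 0,"tz": -15,"wx": 0,"wy": 0,"wz": 0},{"claw": -0.2,"tx": 0,"ty": 0,"tz": -15,"wx": 0,"wy": 0,"wz": 0},{"claw": -0.2,"tx": 0,"ty": 0,"tz": -15,"wx": 0,"wy": 0,"wz": 0}]}}

```text
time: 37.0
tool_pos: [0.4324, 0.1973, 0.4473]
tool_rot: [0.377, 0.926, -0.0, -0.0]
ft_force: [0.7, -1.0, -0.8]
width: 0.0511
gripper_force: 0.0
```

```bash
python3 k2.py pics/k3.png .4322 .1975; python3 k.py /tmp/x.png | head -5
python3 - <<'E'
from h import *
from bench import camera,calibration
c=calibration("side"); p,d=camera("side"); P,u,v=cloud(d,c); x,y,z=P.T
b=(x>.61)&(x<.655)&(y>-.06)&(y<.21); m=b&(abs(z-.323)<.004); print(np.polyfit(y[m],z[m],1),m.sum())
m=b&(abs(z-.36)<.004); print(cv2.minAreaRect((P[m][:,:2]*1000).astype(np.float32)))
E
```

```text
[(-95, 129, 4.5), (-45, 169, 7.4), (7, 183, 4.8), (76, 184, 5.4)]
outer 0.026 [(-45, 224), (35, 222)]
outer 0.029 [(-44, 201), (35, 213)]
inner 768 [432.4 198.   11.7  39.7  45.3]
outer 2962 [432.2 198.1  63.   61.4  43.8]
box 7903 [432.3 198.1 102.6 102.8  76.1]
[0.43224571 0.19721433 0.44651195] [ 0.36 -0.08  1.    0.    2.22 -0.44] 37.1
box [343. 152.] 35 r 61.5 ang 121.4
[-2.21725097e-04  3.23567438e-01] 2097
((635.2384033203125, 73.40589904785156), (60.199005126953125, 15.826903343200684), 89.52273559570312)
```

View pics/k3.png

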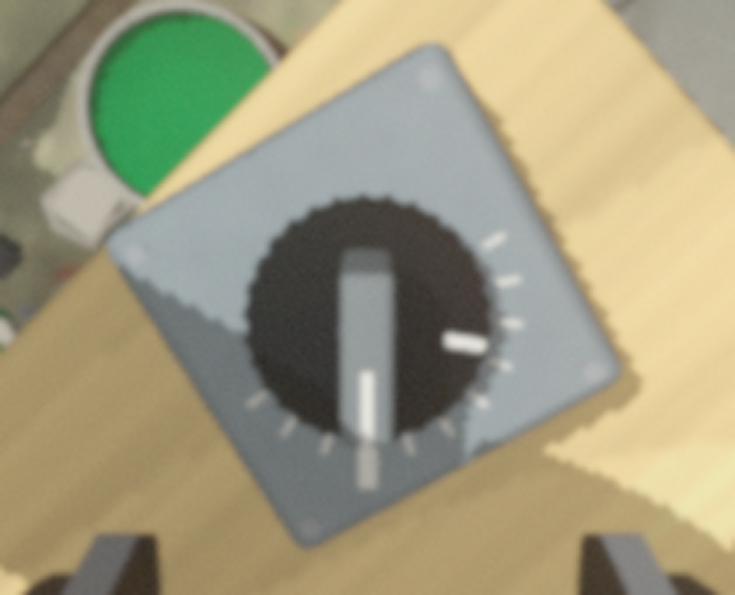

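Run:
```python
from h import *
from bench import camera,calibration
for n in("side","scene"):
    c=calibration(n); p,d=camera(n); P,u,v=cloud(d,c); x,y,z=P.T
    b=(x>.59)&(x<.67)&(y>-.1)&(y<.25)
    for h in(.356,.3595): 
        m=b&(abs(z-h)<.005); q=cv2.minAreaRect((P[m][:,:2]*1000).astype(np.float32)); print(n,h,np.round(q[0]+q[1]+(q[2],),1),P[m].mean(0).round(4))
    m=b&(abs(z-.323)<.0035)&(y>-.04)&(y<.19); q=cv2.minAreaRect((P[m][:,:2]*1000).astype(np.float32)); print("strip",np.round(q[0]+q[1]+(q[2],),1))
    if n=="side":
        p0=np.load("side0.npz")["p"]
        for im in(p0,p):
            g=im[345:370,328:350].astype(int).min(2); w=(g>170); vv,uu=np.nonzero(w)
            print("outer px",(uu.mean()+328).round(1),(vv.mean()+345).round(1),w.sum(),ray(uu.mean()+328,vv.mean()+345,c,.288))
        cv2.imwrite("pics/fin.png",np.hstack([cv2.resize(p[190:410,190:440,::-1],None,fx=1.6,fy=1.6),cv2.resize(p0[190:410,190:440,::-1],None,fx=1.6,fy=1.6)]))
```

```text
side 0.356 [634.9  73.7  59.6  16.2  90. ] [0.6332 0.0778 0.3581]
side 0.3595 [635.2  73.6  16.1  59.4   1.4] [0.6341 0.0765 0.3596]
strip [635.5  75.  229.9  41.5  89.9]
outer px 333.4 362.3 7 [0.45919411 0.22113743 0.288     ]
outer px 333.2 360.9 32 [0.46021119 0.21892821 0.288     ]
scene 0.356 [633.5  70.1  17.6  58.9   0.9] [0.6314 0.0681 0.3573]
scene 0.3595 [634.   70.3  58.   17.3  88.5] [0.6323 0.069  0.3585]
strip [6.340e+02 7.500e+01 4.230e+01 2.297e+02 1.000e-01]
```

View pics/fin.png

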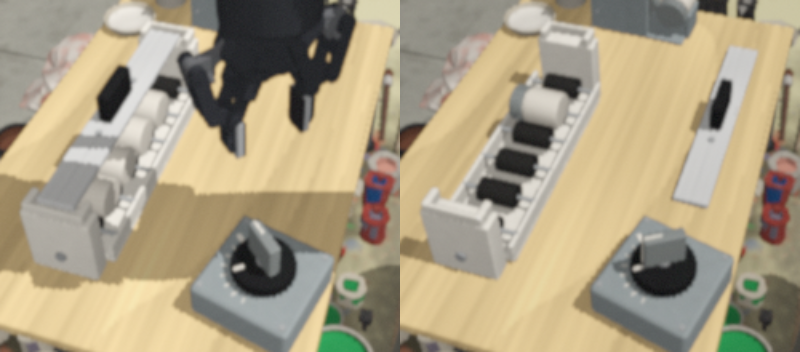

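```bash
python3 -c "
from bench import bot
print(bot.job_done())"
```

```text
the job is handed in; nothing more can be done
None
```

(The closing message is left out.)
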